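Torque down the cover nut of a cream-dosing pump

TASK

Take the click torque wrench from the blue mat, fit its hexagonal socket fully down over the nut on top of the dosing pump, and turn it clockwise until the wrench breaks over with a click, then stop at once: do not pull on through the click, or the nut is over-tightened and drags the brass washer round. Then ease off, lift the wrench off without loosening the nut, lay it back on the blue mat and let go, leaving the bottle, dessert cup and ramekin where they stand.

Things in the scene. Friction and masses are not known exactly. Their poses are not given: they have to be found in the camera images.
- wrench: Click torque wrench, 235 mm long, lying level on the mat. Origin: centre of the socket's mouth (underside of the head); z up, handle along -x. Round steel head 58 mm across, 22 mm tall, with a 6 mm strap on top; red grip from x = -70 to -180 mm; black end knob 36 mm across to x = -206 mm, which holds the handle level when laid down. 0.28 to 0.42 kg, centre of mass near x = -80 mm.
- wrench_grip (a point): Middle of the red grip, where to hold: 125 mm from the socket's axis, 18 mm above the socket's mouth. The grip is 24 mm wide (y) and 24 mm tall, this point is on its centre line. Axes as the wrench's.
- wrench_head: The wrench's head, hinged to the handle on the socket's axis; its origin and axes are the wrench's until it clicks. Stiff up to about 1.2 N m clockwise about the socket's axis, then the handle gives way by 0.10 rad while the torque falls to 0.5 N m (the click); past that it is solid and the torque climbs again. Springs back when eased. A firm grip feels much of the torque as a twist.
- socket (a point): Centre of the socket's ceiling, 13.5 mm above its mouth; rests on the nut's top when fully seated. Hexagonal socket, 42 mm across the flats inside; x axis square to a flat and in line with the handle, until the click. The fit has about 1 mm of play each way: if the socket lands on the nut instead of dropping over it, feel for the fit with small shifts under light pressure.
- nut_top (a point): Centre of the top face of the pump's hexagonal nut, turning with it: dark steel, 40 mm across flats (37 mm in the upper 4 mm, for lead-in), 15 mm tall, axis vertical, top 89 mm above the counter. x is square to a flat: the socket fits with the wrench's x axis at any multiple of 60 degrees to it, give or take 5. A yellow stripe on top runs from the centre towards -x.
- nut: The nut itself, origin at the centre of its underside. Clockwise it first turns easily (0.25 N m) for 0.3 to 0.9 rad, how far is not known beforehand, then comes tight. When tight its yellow stripe points within about 20 degrees of the red mark on the cover.
- pump: Dosing pump, fixed to the counter. Origin on the counter under the nut's axis, z up. Round steel cover of 66 mm radius, top 70 mm above the counter, with a red mark at -x; base 150 mm wide (y); the motor box lies at +x, from x = 65 to 185 mm, 110 mm wide, 62 mm tall; an outlet pipe points to +y, out to 100 mm, top 64 mm.
- washer_tab (a point): Tab of the brass lock washer under the nut (radius 33 mm, 70 to 74 mm above the counter), 36 mm from the nut's axis. The washer stays still unless the nut is turned with more than about 1.8 N m, which is over-tightening.
- mat: Blue mat 300 mm (x) by 140 mm (y), 4 mm thick, fixed to the counter; origin at the centre of its underside. The wrench lies on it with its head towards +x.
- squeeze_bottle: White squeeze bottle, 62 mm in diameter, 195 mm tall, origin at its foot. To be left alone.
- dessert_cup: Filled dessert cup with dark top, 72 mm in diameter, 117 mm tall, origin at its foot. To be left alone.
- ramekin: White ramekin, 72 mm in diameter, 42 mm tall, origin at its foot. To be left alone.

How it is judged:
By the outcome, as a careful person would: the job done as asked, in the order asked, and still so for the second after the job is handed in, with the robot touching nothing.
It also fails if it takes over 69 s, if anything falls off the work surface, if the arm or the gripper's body presses on something with over 40 N, if the wrist force passes 120 N, or if a joint passes its speed limit or range.

ROBOT

A 6-joint arm with a two-finger parallel gripper is mounted at the origin on the work surface. World frame = base frame: x ahead of the robot, y to its left, z up, the work surface at z = 0. Lengths are in m, angles in rad, forces in N, time in s.
With the tool pointing down it reaches from about 0.35 to 0.85 m from the base axis. Payload 8.1 kg.
Tool frame: the origin (TCP) lies at the very end of the fingers, on their centre line; the grasp point (between the pads) lies 19 mm behind it (tcp_to_grasp is the distance from the TCP to the grasp point, in m); z points along the fingers, y is the direction in which the jaws open and shut (so a half turn about z gives the same grasp; the last joint's range is limited). The gripper opens to 85 mm and grips with 20 to 120 N. Pads are 22 mm wide; open, the fingers measure 114 mm over their backs; the gripper's body (76 mm by 85 mm) begins 54 mm behind the grasp point. The pads swing forward as they close: fully open they stand 13 mm farther back than shut.
Start: joints at [-1.197, 0.13, 1.488, -0, 1.523, -0.085], TCP at [0.266, -0.538, 0.231] pointing down, gripper open.
Joint ranges: [-2.96, 2.96], [-0.89, 2.26], [0.02, 2.5], [-1.34, 4.48], [0, 2.73], [-2.66, 2.66]. Speed limits (rad/s): [2.39, 2.39, 2.79, 3.14, 3.14, 3.14].

INTERFACE

Orientations are given as a unit quaternion [x, y, z, w].
In Python, from workcell import * gives the robot as it stands. The module is installed in compiled form; this text tells all that it offers.
- The arm moves only by the shell command python3 -m creep 'ROWS' [FORCE]. ROWS is JSON, a list of rows, each an object with "jaw": the finger opening in cm, from 0 to 8.54; "slide": the shift along the tool's x, y, z in cm, a list of three; "twist": the turn about the tool's z in degrees. In form: [{"jaw": jaw, "slide": [tx, ty, tz], "twist": twist}, ...]. A call has 1 to 8 rows; each row shifts and turns the commanded pose from where the row before left it, along the tool's axes as they then stand; what a row does not reach is not made up. A row lasts 1/8 s, in which the tool goes at most 62.5 mm and 10.7 degrees, less where a joint would pass 70% of its speed; a pose out of reach is approached as far as the arm can. A call is refused whole if a number of a shift passes 6.25 or a number of a turn 10.7, either way. A call with a gripper value outside its range is refused whole. The fingers move at their own pace and stop on an object; FORCE is the grip in N (left out, the last holds). Time passes only in rows, so rows that do not move let the fingers close. It gives the time, the measured TCP pose, the force and the opening at its end, in the units of the state.
- read_state(): the state, without advancing time (a new reading comes with each control period).
- grab_frame(name): name is "scene" or "top" or "wrist"; returns a dict with "pixels" (480x640x3 uint8, red, green, blue), "fx", "fy", "cx", "cy" (pixels), "R" (3x3) and "t" (3): a world point X has camera coordinates R X + t; the wrist camera has in their place "tool_from_camera" (4x4, takes a point from camera to tool coordinates, whose origin is the TCP and whose axes are the flange's). Camera axes: x right, y down, z forward; pixel columns grow to the right and rows downward; lengths in m; the calibration is good to about 2 mm. A picture is of the moment at which its call begins: read the wrist's pose just before it. There is no depth.
- hand_in(): hands the job in, once; it reports no verdict.
The state is a dict: "time": time; "joints": joint angles; "qvel": joint speeds; "tau": joint torques, N m; "tcp_pos": TCP position; "orientation": TCP orientation; "force": force on the tool from outside, world axes, zero at the start; "ft_torque": the same for the moment, N m; "width": opening from 0.0 (shut) to 1.0 (fully open).
Only numpy, scipy, OpenCV 4.12 (cv2) and the standard library are available. Lean on these libraries where they do the work, as an engineer would, in place of code of your own. Each camera call takes 0.05 s, during which the arm holds its last target.

## Working session

There is one attempt and no reset: what is moved stays moved. The work goes in short steps, Python scripts to look and compute and a shell command to move; the robot and the scene stay as the last step left them, time stands still between calls to the robot, and variables do not carry over. Pictures are saved under pics/ and viewed, and the job is handed in when it is done.

```bash
mkdir -p pics; python3 - <<'E'
from workcell import *
import cv2, numpy as np
s=read_state(); print(s)
for n in ("scene","top","wrist"):
    f=grab_frame(n); cv2.imwrite(f"pics/a_{n}.png",f["pixels"][:,:,::-1])
    print(n,{k:np.round(v,4).tolist() for k,v in f.items() if k!="pixels"})
E
```

```text
{'time': 0.0, 'joints': array([-1.19739665e+00,  1.31163983e-01,  1.48929188e+00,  8.80448856e-06,
        1.52301631e+00, -8.54212879e-02]), 'qvel': array([-7.48501754e-04, -1.06244682e-03, -3.55945605e-04,  1.29478469e-05,
       -3.66547799e-05, -4.40244527e-04]), 'tau': array([-2.36308770e-04, -5.69393599e+01, -5.00557995e+01, -2.39529118e-04,
        1.44996378e-02,  6.17569782e-06]), 'tcp_pos': array([ 0.26554092, -0.5374154 ,  0.23023584]), 'orientation': array([ 9.73800241e-01,  2.27403182e-01, -1.30496761e-04, -9.30666397e-04]), 'force': array([-0.19521258, -0.0979741 , -0.09678997]), 'ft_torque': array([ 0.00588413, -0.02384722,  0.00751893]), 'width': 1.0050132556477753}
scene {'fx': 466.1243, 'fy': 466.1243, 'cx': 317.9111, 'cy': 246.753, 'R': [[0.5737, 0.819, -0.0113], [0.6293, -0.4496, -0.634], [-0.5243, 0.3566, -0.7733]], 't': [-0.394, -0.2771, 1.3973]}
top {'fx': 475.7037, 'fy': 475.7037, 'cx': 311.9901, 'cy': 235.8883, 'R': [[0.0263, -0.9996, 0.0042], [-0.9985, -0.0265, -0.0474], [0.0475, -0.003, -0.9989]], 't': [0.0771, 0.5789, 1.1112]}
wrist {'fx': 374.4416, 'fy': 374.4416, 'cx': 317.6753, 'cy': 235.4914, 'tool_from_camera': [[0.0001, -0.9565, -0.2918, 0.0732], [1.0, 0.0003, -0.0006, -0.0004], [0.0007, -0.2918, 0.9565, -0.143], [0.0, 0.0, 0.0, 1.0]]}
```

View pics/a_scene.png

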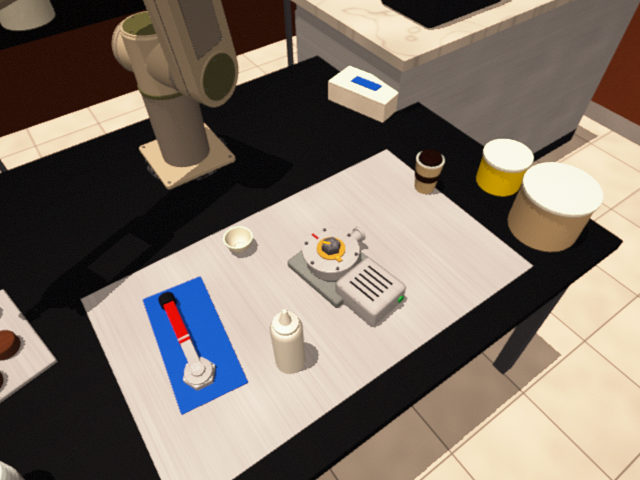

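View pics/a_top.png

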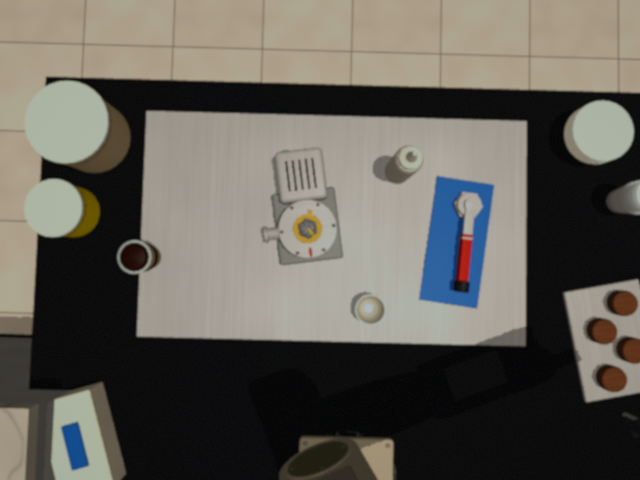

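View pics/a_wrist.png

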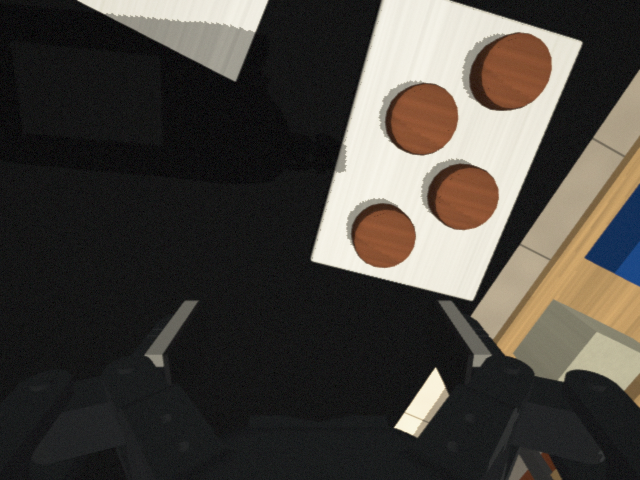

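The top view shows the wrench head near (467,205) and its knob near (461,286). The nut is near (308,229), the red mark near (310,252), the bottle near (408,158), the ramekin near (369,308) and the cup near (137,257). I'll zoom in to measure.

```bash
python3 - <<'E'
import cv2,numpy as np
im=cv2.imread("pics/a_top.png")
a=cv2.resize(im[180:280,255:355],(600,600),interpolation=cv2.INTER_CUBIC)
cv2.imwrite("pics/b_nut.png",a)
a=cv2.resize(im[170:310,410:510],(428,600),interpolation=cv2.INTER_CUBIC)
cv2.imwrite("pics/b_wr.png",a)
E
cat > h.py <<'E'
from workcell import *
import numpy as np, cv2
from scipy.spatial.transform import Rotation as Ro
def ray(f,u,v,z,T=None):
    d=np.array([(u-f["cx"])/f["fx"],(v-f["cy"])/f["fy"],1.])
    if "R" in f:
        R=np.array(f["R"]);t=np.array(f["t"]); c=-R.T@t; d=R.T@d
    else:
        M=np.array(f["tool_from_camera"]); s=T
        W=np.eye(4);W[:3,:3]=Ro.from_quat(s["orientation"]).as_matrix();W[:3,3]=s["tcp_pos"]
        M=W@M; c=M[:3,3]; d=M[:3,:3]@d
    return c+d*(z-c[2])/d[2]
def proj(f,X,s=None):
    X=np.asarray(X,float)
    if "R" in f: p=np.array(f["R"])@X+np.array(f["t"])
    else:
        W=np.eye(4);W[:3,:3]=Ro.from_quat(s["orientation"]).as_matrix();W[:3,3]=s["tcp_pos"]
        p=np.linalg.inv(W@np.array(f["tool_from_camera"]))@np.append(X,1)
    return np.array([f["fx"]*p[0]/p[2]+f["cx"],f["fy"]*p[1]/p[2]+f["cy"]])
def st():
    s=read_state(); m=Ro.from_quat(s["orientation"]).as_matrix()
    print("t%.2f tcp %s toolx %s yaw %.2f F %s T %s w %.3f J %s"%(s["time"],np.round(s["tcp_pos"],4),np.round(m[:,0],3),np.degrees(np.arctan2(m[1,0],m[0,0])),np.round(s["force"],2),np.round(s["ft_torque"],3),s["width"],np.round(s["joints"],2)))
    return s
E
```

```text
(no output)
```

View pics/b_nut.png

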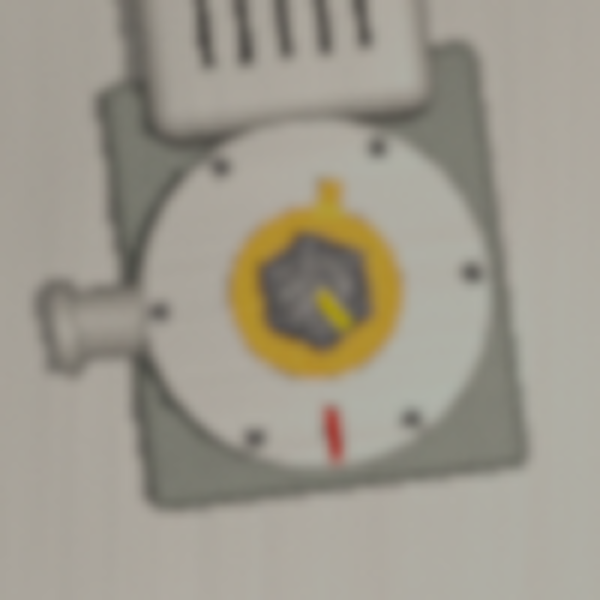

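View pics/b_wr.png

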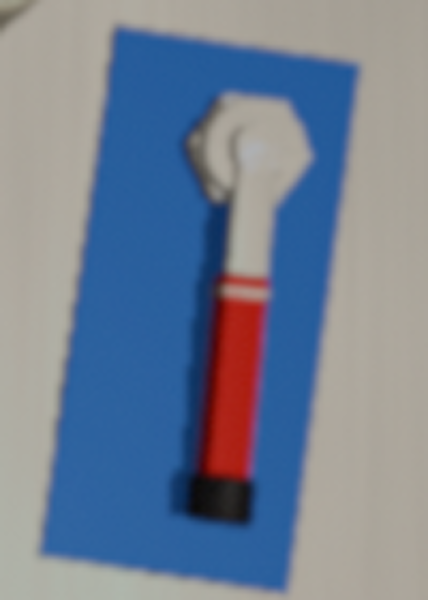

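```bash
python3 - <<'E'
from h import *
s=st()
f=grab_frame("top")
N=lambda x,y:(255+x/6,180+y/6)
W=lambda x,y:(410+x/4.28,170+y/4.286)
print("nut",ray(f,*N(315,291),.089))
st0=ray(f,*N(318,292),.089);st1=ray(f,*N(347,328),.089);d=st1-st0;print("stripe ang",np.degrees(np.arctan2(d[1],d[0])))
print("cover ctr",ray(f,*N(315,293),.070))
print("redmark",ray(f,*N(331,407),.07),ray(f,*N(336,461),.07))
hd=ray(f,*W(253,150),.032);kn=ray(f,*W(225,498),.034);g0=ray(f,*W(243,290),.034);g1=ray(f,*W(227,478),.034)
print("head",hd,"knob",kn,"grip",g0,g1, np.degrees(np.arctan2(*(hd-kn)[[1,0]])),np.degrees(np.arctan2(*(g0-g1)[[1,0]])))
for n,(u,v,z) in dict(ram=(369,308,.042),bot=(409,156,.195),cup=(137,257,.117)).items(): print(n,ray(f,u,v,z))
for p in [(117,27),(358,65),(287,590),(40,553)]: print("mat",ray(f,*W(*p),.004))
E
```

```text
t0.15 tcp [ 0.2656 -0.5375  0.2305] toolx [0.897 0.443 0.   ] yaw 26.29 F [ 0.13  0.86 -0.56] T [ 0.011 -0.042  0.002] w 0.998 J [-1.2   0.13  1.49  0.    1.52 -0.09]
nut [0.58910148 0.10287888 0.089     ]
stripe ang -139.67129854756732
cover ctr [0.58954625 0.10298938 0.07      ]
redmark [0.54702815 0.09586817 0.07      ] [0.52691809 0.09346709 0.07      ]
head [ 0.65770617 -0.27264105  0.032     ] knob [ 0.46846073 -0.25883349  0.034     ] grip [ 0.58107429 -0.26734931  0.034     ] [ 0.47924515 -0.25979442  0.034     ] -4.172969389534036 -4.243103913846345
ram [ 0.41353527 -0.04240853  0.042     ]
bot [ 0.73306307 -0.09690171  0.195     ]
cup [0.51659921 0.46557878 0.117     ]
mat [ 0.72827992 -0.20484974  0.004     ]
mat [ 0.71050626 -0.34041872  0.004     ]
mat [ 0.41717001 -0.30342841  0.004     ]
mat [ 0.43397647 -0.16619527  0.004     ]
```

```bash
python3 -m creep '[{"jaw":8.5,"slide":[4.5,-1.6,1],"twist":0},{"jaw":8.5,"slide":[4.5,-1.6,1],"twist":0},{"jaw":8.5,"slide":[4.5,-1.6,1],"twist":0},{"jaw":8.5,"slide":[4.5,-1.6,1],"twist":0},{"jaw":8.5,"slide":[4.5,-1.6,1],"twist":0},{"jaw":8.5,"slide":[4.5,-1.6,1],"twist":0},{"jaw":8.5,"slide":[4.5,-1.6,1],"twist":0},{"jaw":8.5,"slide":[4.5,-1.6,1],"twist":0}]' 60
python3 -m creep '[{"jaw":8.5,"slide":[0,0,0],"twist":10.2},{"jaw":8.5,"slide":[0,0,0],"twist":10.2},{"jaw":8.5,"slide":[0,0,0],"twist":10.1},{"jaw":8.5,"slide":[0,0,0],"twist":0}]'
python3 - <<'E'
from h import *
s=st(); f=grab_frame("wrist"); cv2.imwrite("pics/c.png",f["pixels"][:,:,::-1])
E
```

```text
time: 1.2
tcp_pos: [0.5327, -0.2624, 0.1508]
orientation: [0.974, 0.227, -0.0, -0.0]
force: [1.1, -0.5, 0.2]
width: 0.994
time: 1.7
tcp_pos: [0.5317, -0.2636, 0.1511]
orientation: [0.999, -0.036, -0.0, -0.0]
force: [-0.4, 0.4, 0.2]
width: 0.997
t1.70 tcp [ 0.5317 -0.2636  0.1511] toolx [ 0.997 -0.072 -0.   ] yaw -4.15 F [-0.42  0.43  0.17] T [ 0.055  0.034 -0.009] w 0.997 J [-0.55  0.16  1.6  -0.    1.38  1.1 ]
```

View pics/c.png

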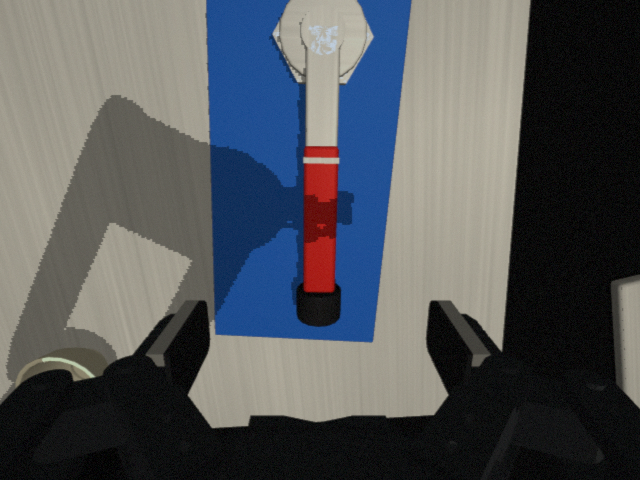

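The grip runs from (321,147) to (319,293), the head centre is near (322,38), and the knob bottom is near (319,310). The wrench lines up with the tool.

```bash
python3 - <<'E'
from h import *
s=read_state(); f=grab_frame("wrist")
hd=ray(f,322,38,.032,s); a=ray(f,321.5,147,.034,s); b=ray(f,319,293,.034,s)
print(hd,a,b)
d=a-b; print(np.degrees(np.arctan2(d[1],d[0])),np.linalg.norm(d))
d=hd-b; print(np.degrees(np.arctan2(d[1],d[0])))
u=d[:2]/np.linalg.norm(d[:2]); print("grip from head",hd[:2]-.125*u,"from grip",(a+b)[:2]/2)
R=Ro.from_quat(s["orientation"]).as_matrix()
g=np.append(hd[:2]-.125*u,.022+.0-.014); print("tool delta",R.T@(g-s["tcp_pos"])*100)
g=np.append((a+b)[:2]/2,.008); print("tool delta",R.T@(g-s["tcp_pos"])*100)
E
```

```text
[ 0.6544991 -0.2750928  0.032    ] [ 0.58780623 -0.27031804  0.034     ] [ 0.47967772 -0.26121022  0.034     ]
-4.814738037001821 0.10851142023080765
-4.540334023600569
grip from head [ 0.52989137 -0.26519769] from grip [ 0.53374197 -0.26576413]
tool delta [-0.16806824  0.16425551 14.31229774]
tool delta [ 0.21999904  0.19398585 14.31218257]
```

```bash
python3 -m creep '[{"jaw":8.5,"slide":[0.05,0.18,4],"twist":0.5},{"jaw":8.5,"slide":[0,0,4],"twist":0},{"jaw":8.5,"slide":[0,0,4],"twist":0},{"jaw":8.5,"slide":[0,0,2.3],"twist":0},{"jaw":8.5,"slide":[0,0,0],"twist":0}]'
python3 -m creep '[{"jaw":0,"slide":[0,0,0],"twist":0},{"jaw":0,"slide":[0,0,0],"twist":0},{"jaw":0,"slide":[0,0,0],"twist":0},{"jaw":0,"slide":[0,0,0],"twist":0},{"jaw":0,"slide":[0,0,0],"twist":0},{"jaw":0,"slide":[0,0,0],"twist":0}]' 80
python3 - <<'E'
from h import *
s=st(); f=grab_frame("wrist"); cv2.imwrite("pics/d.png",f["pixels"][:,:,::-1])
E
```

```text
time: 2.42
tcp_pos: [0.5302, -0.2645, 0.0058]
orientation: [0.999, -0.04, -0.002, -0.001]
force: [-2.1, -0.1, -0.0]
width: 0.995
time: 3.18
tcp_pos: [0.533, -0.2663, 0.0097]
orientation: [0.999, -0.041, 0.001, 0.001]
force: [-0.9, -0.2, 6.5]
width: 0.262
t3.17 tcp [ 0.533  -0.2663  0.0097] toolx [ 0.997 -0.082  0.002] yaw -4.70 F [-0.91 -0.18  6.47] T [-0.019  0.117  0.051] w 0.262 J [-0.55  0.33  1.68 -0.    1.13  1.1 ]
```

View pics/d.png

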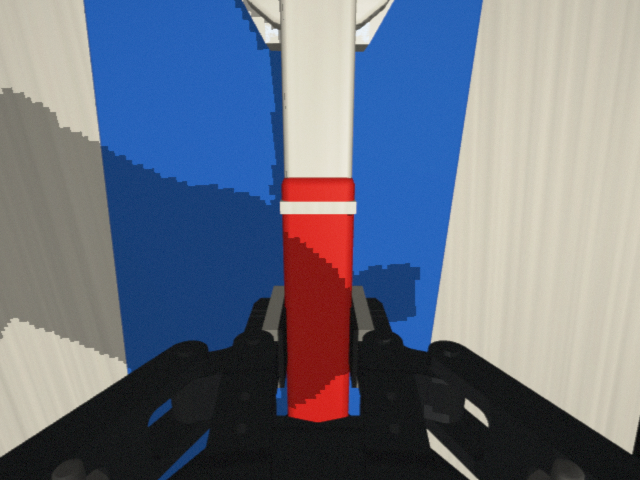

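```bash
python3 -m creep '[{"jaw":0,"slide":[0,0,0],"twist":0},{"jaw":0,"slide":[0,0,-1],"twist":0},{"jaw":0,"slide":[0,0,-3],"twist":0},{"jaw":0,"slide":[0,0,-4],"twist":0},{"jaw":0,"slide":[0,0,-4],"twist":0},{"jaw":0,"slide":[0,0,-1],"twist":0},{"jaw":0,"slide":[0,0,0],"twist":0},{"jaw":0,"slide":[0,0,0],"twist":0}]' 115
python3 - <<'E'
from h import *
s=st(); f=grab_frame("wrist"); cv2.imwrite("pics/e.png",f["pixels"][:,:,::-1])
f=grab_frame("scene"); cv2.imwrite("pics/e_s.png",f["pixels"][:,:,::-1])
E
```

```text
time: 4.22
tcp_pos: [0.5308, -0.2647, 0.1356]
orientation: [0.999, -0.041, -0.002, -0.001]
force: [0.5, 0.4, -5.0]
width: 0.261
t4.22 tcp [ 0.5308 -0.2647  0.1356] toolx [ 0.997 -0.082 -0.004] yaw -4.71 F [ 0.49  0.38 -5.02] T [0.054 0.183 0.063] w 0.261 J [-0.55  0.18  1.61  0.    1.35  1.1 ]
```

View pics/e.png

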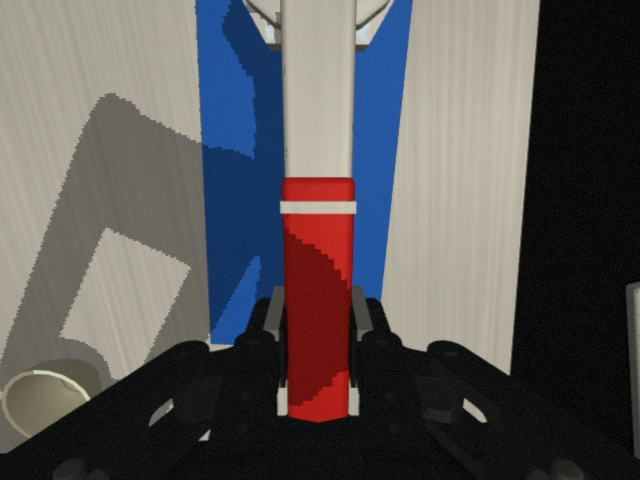

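View pics/e_s.png

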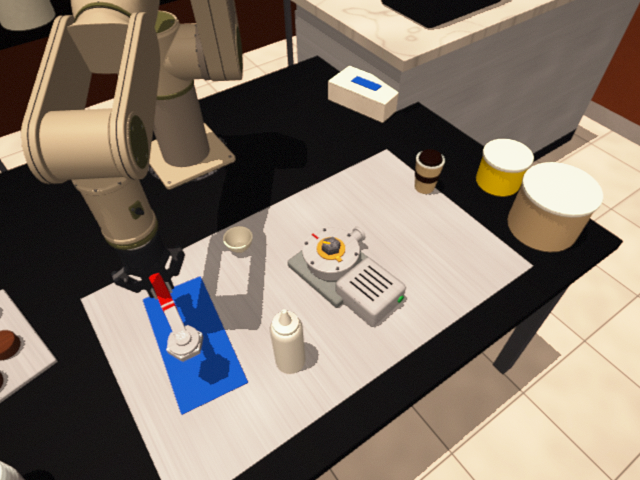

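The wrench is held and level. Next I rotate it clear of the bottle, then look at the nut beside the handle with the wrist camera.

```bash
python3 -m creep '[{"jaw":0,"slide":[0,0,-0.8],"twist":-10.5},{"jaw":0,"slide":[0,0,-0.8],"twist":-10.5},{"jaw":0,"slide":[0,0,-0.8],"twist":-10.5},{"jaw":0,"slide":[0,0,-0.8],"twist":-10.5},{"jaw":0,"slide":[0,0,-0.8],"twist":-10.5},{"jaw":0,"slide":[0,0,-0.8],"twist":-10.5},{"jaw":0,"slide":[0,0,-0.8],"twist":-10.5},{"jaw":0,"slide":[0,0,-0.8],"twist":-10.5}]'
python3 -m creep '[{"jaw":0,"slide":[0,0,0],"twist":-10.5},{"jaw":0,"slide":[0,0,0],"twist":-10.5},{"jaw":0,"slide":[4.8,1,0],"twist":0},{"jaw":0,"slide":[4.8,1,0],"twist":0},{"jaw":0,"slide":[4.8,1,0],"twist":0},{"jaw":0,"slide":[4.8,1,0],"twist":0},{"jaw":0,"slide":[4.8,1,0],"twist":0},{"jaw":0,"slide":[4.8,1,0],"twist":0}]'
python3 -m creep '[{"jaw":0,"slide":[4.6,0.5,0],"twist":0},{"jaw":0,"slide":[0,0,0],"twist":0},{"jaw":0,"slide":[0,0,0],"twist":0}]'
python3 - <<'E'
from h import *
s=st(); f=grab_frame("wrist"); cv2.imwrite("pics/f.png",f["pixels"][:,:,::-1])
f=grab_frame("top"); cv2.imwrite("pics/f_t.png",f["pixels"][:,:,::-1])
E
```

```text
time: 5.32
tcp_pos: [0.5317, -0.2653, 0.201]
orientation: [0.768, 0.64, -0.0, -0.001]
force: [-0.1, 0.2, -4.5]
width: 0.258
time: 6.32
tcp_pos: [0.5392, 0.0301, 0.2011]
orientation: [0.641, 0.768, -0.0, -0.001]
force: [1.0, 0.1, -3.2]
width: 0.26
time: 6.7
tcp_pos: [0.5361, 0.0745, 0.2014]
orientation: [0.641, 0.768, -0.001, -0.0]
force: [0.1, -0.5, -4.7]
width: 0.256
t6.70 tcp [0.5361 0.0745 0.2014] toolx [-0.179  0.984 -0.   ] yaw 100.34 F [ 0.12 -0.49 -4.67] T [-0.143  0.022  0.015] w 0.256 J [ 0.04 -0.01  1.69 -0.    1.46 -0.14]
```

View pics/f.png

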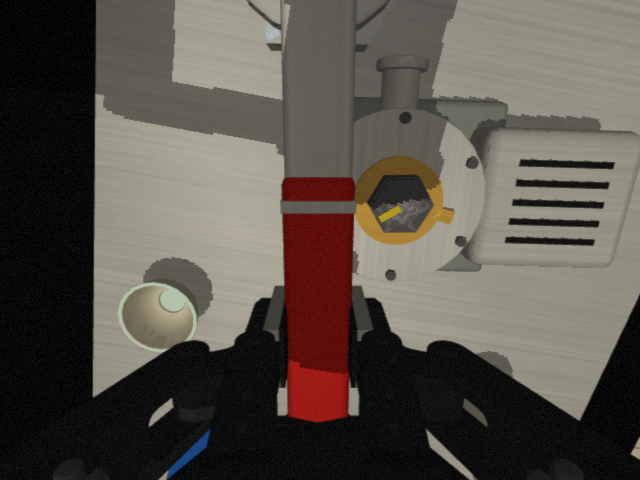

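View pics/f_t.png

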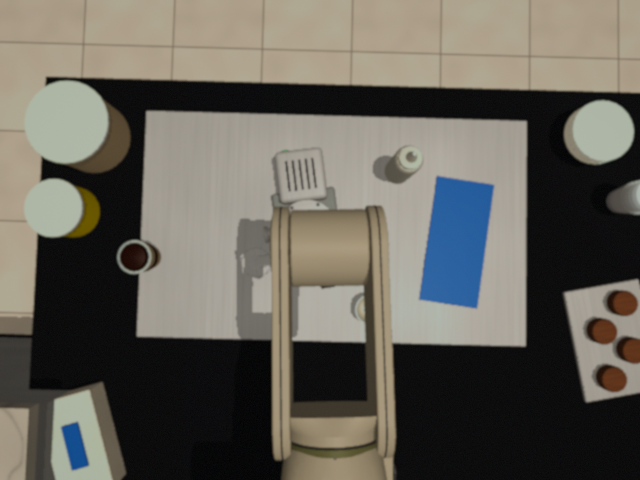

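The nut is near (401,204), its stripe points left and down towards (380,215), and the tab is near (447,215). Zooming in.

```bash
python3 - <<'E'
import cv2
im=cv2.imread("pics/f.png")
cv2.imwrite("pics/f_z.png",cv2.convertScaleAbs(cv2.resize(im[150:260,350:460],(600,600),interpolation=cv2.INTER_CUBIC),alpha=1.8))
cv2.imwrite("pics/f_h.png",cv2.convertScaleAbs(cv2.resize(im[0:200,220:420],(600,600),interpolation=cv2.INTER_CUBIC),alpha=1.5))
E
```

```text
(no output)
```

View pics/f_z.png

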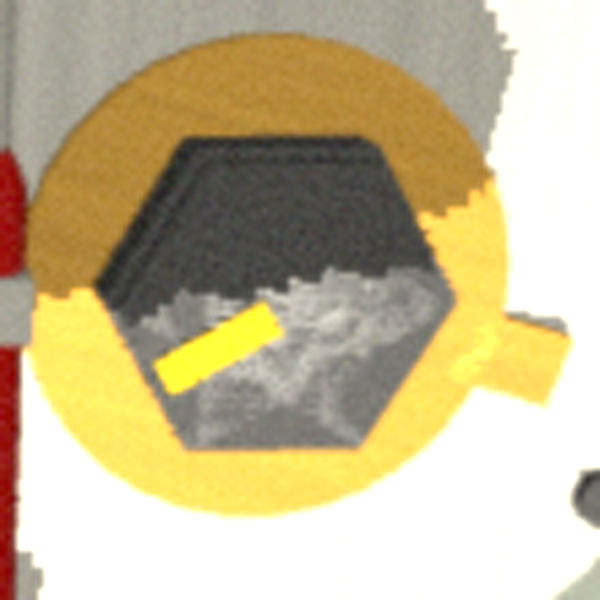

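View pics/f_h.png

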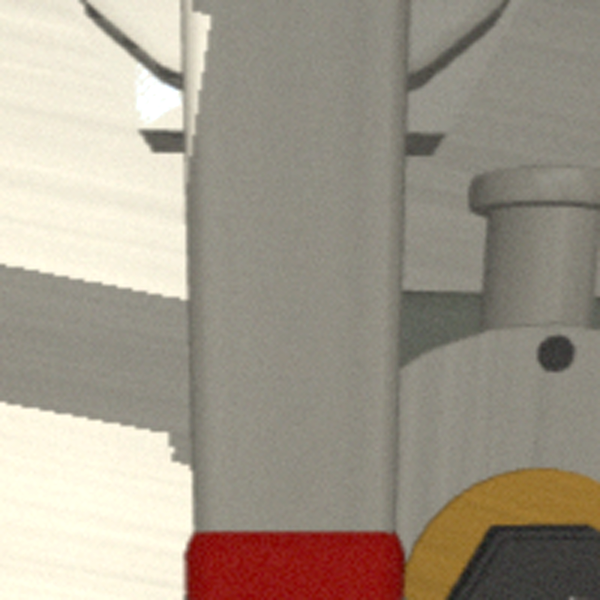

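```bash
cat > fit.py <<'E'
from h import *
from scipy.optimize import least_squares
def hexp(c,yaw,af,z):
    r=af/np.sqrt(3); a=yaw+np.radians(30+60*np.arange(6))
    return np.c_[c[0]+r*np.cos(a),c[1]+r*np.sin(a),np.full(6,z)]
def nutfit(f,s,V,x0,lo=.074):
    V=np.array(V,float)
    def hull(p):
        P=np.vstack([hexp(p[:2],p[2],.040,lo),hexp(p[:2],p[2],.040,.085),hexp(p[:2],p[2],.037,.089)])
        q=np.array([proj(f,X,s) for X in P]).astype(np.float32)
        return cv2.convexHull(q)
    def res(p):
        h=hull(p); return [cv2.pointPolygonTest(h,(float(a),float(b)),True) for a,b in V]
    r=least_squares(res,x0,diff_step=1e-3,x_scale=[.01,.01,.1]); return r.x,r.fun,hull(r.x)[:,0]
E
python3 - <<'E'
from fit import *
s=read_state(); f=grab_frame("wrist")
Z=lambda x,y:((x+.5)/5.4545+350-.5,(y+.5)/5.4545+150-.5)
vs=[(183,137),(365,137),(455,298),(362,448),(185,448),(97,285)]
V=[]
for a,b in zip(vs,vs[1:]+vs[:1]):
    for t in (0,.25,.5,.75): V.append(Z(a[0]+(b[0]-a[0])*t,a[1]+(b[1]-a[1])*t))
x,r,h=nutfit(f,s,V,[.5895,.103,np.radians(40.3)])
print(x[:2],np.degrees(x[2]),np.round(r,1))
R=Ro.from_quat(s["orientation"]).as_matrix()
print("nut in tool",R.T@(np.append(x[:2],.089)-s["tcp_pos"]))
a=ray(f,*Z(272,317),.089,s);b=ray(f,*Z(165,378),.089,s);d=b-a;print("stripe",a,b,np.degrees(np.arctan2(d[1],d[0])))
c=proj(f,np.append(x[:2],.089),s); print(c,(c-[350,150])*5.4545)
# wrench head in tool
for u,v in((318.5,178),(319,178)):
    M=np.array(f["tool_from_camera"])
    d=M[:3,:3]@np.array([(u-f["cx"])/f["fx"],(v-f["cy"])/f["fy"],1]);c=M[:3,3]
    for z in(-.024,-.026): 
        p=c+d*(z-c[2])/d[2]; print("x=-70 edge tool",p,"head x",p[0]+.07)
E
```

```text
[0.58975779 0.10157782] 41.9607195466586 [-0.2  0.   0.3  0.5 -0.2  1.1  0.9  0.8  0.4  0.3  0.2  0.1 -0.1  0.2
  0.4  0.6  0.1  0.4  0.7  1.   0.5  0.5  0.4  0.4]
nut in tool [0.01798413 0.05756504 0.11267419]
stripe [0.58820264 0.10020609 0.089     ] [0.576553   0.08991885 0.089     ] -138.55381608525377
[402.10383539 206.20270386] [284.20037014 306.55764822]
x=-70 edge tool [ 0.05721329 -0.00088201 -0.024     ] head x 0.12721329297223627
x=-70 edge tool [ 0.05750042 -0.00088459 -0.026     ] head x 0.12750042051448696
x=-70 edge tool [ 0.05721334 -0.00072339 -0.024     ] head x 0.12721333522865735
x=-70 edge tool [ 0.05750046 -0.00072864 -0.026     ] head x 0.12750046206046478
```

```bash
python3 -m creep '[{"jaw":0,"slide":[0,0,0],"twist":-1.3},{"jaw":0,"slide":[-3.7,1.95,0],"twist":0},{"jaw":0,"slide":[-3.7,1.95,0],"twist":0},{"jaw":0,"slide":[-3.7,1.96,0],"twist":0},{"jaw":0,"slide":[0,0,4],"twist":0},{"jaw":0,"slide":[0,0,4],"twist":0},{"jaw":0,"slide":[0,0,1.9],"twist":0},{"jaw":0,"slide":[0,0,0],"twist":0}]'
python3 -m creep '[{"jaw":0,"slide":[0,0,0],"twist":0},{"jaw":0,"slide":[0,0,0],"twist":0}]'
python3 - <<'E'
from h import *
s=st(); f=grab_frame("scene"); cv2.imwrite("pics/g_s.png",cv2.resize(f["pixels"][170:350,220:460,::-1],(800,600),interpolation=cv2.INTER_CUBIC))
R=Ro.from_quat(s["orientation"]).as_matrix(); print("head",s["tcp_pos"]+R@[.1272,-.0005,.0057])
E
```

```text
time: 7.85
tcp_pos: [0.615, -0.0224, 0.1017]
orientation: [0.632, 0.775, -0.001, -0.001]
force: [0.7, 0.3, -4.4]
width: 0.256
time: 8.1
tcp_pos: [0.6177, -0.0224, 0.1057]
orientation: [0.632, 0.775, 0.001, 0.002]
force: [-0.9, 0.0, -4.2]
width: 0.256
t8.10 tcp [ 0.6177 -0.0224  0.1057] toolx [-0.201  0.98  -0.001] yaw 101.60 F [-0.94  0.02 -4.23] T [-0.131 -0.025 -0.019] w 0.256 J [-0.12  0.26  1.57  0.    1.3  -0.32]
head [0.59167117 0.10210694 0.09982158]
```

View pics/g_s.png

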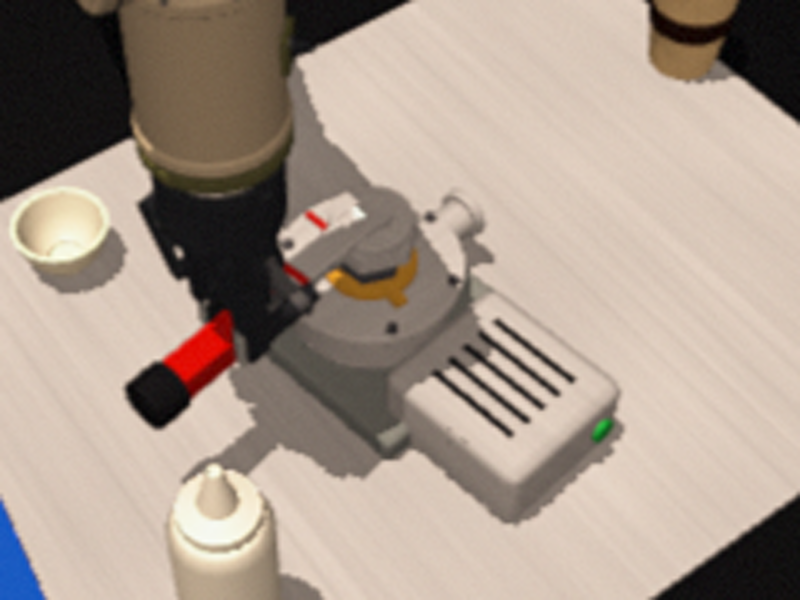

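The head sits above the nut and looks centred on it from this side. Letting the arm settle before reading its pose.

```bash
python3 -m creep '[{"jaw":0,"slide":[0,0,0],"twist":0},{"jaw":0,"slide":[0,0,0],"twist":0}]'
python3 -m creep '[{"jaw":0,"slide":[0,0,0],"twist":0},{"jaw":0,"slide":[0,0,0],"twist":0}]'
python3 - <<'E'
from h import *
s=st()
R=Ro.from_quat(s["orientation"]).as_matrix(); print("head",s["tcp_pos"]+R@[.1272,-.0005,.0057], R.T@(np.array([.5897,.102,0])-s["tcp_pos"]-R@[.1272,-.0005,.0057]))
E
```

```text
time: 8.4
tcp_pos: [0.6164, -0.0223, 0.1037]
orientation: [0.632, 0.775, 0.0, 0.0]
force: [-0.9, 0.6, -3.1]
width: 0.264
time: 8.65
tcp_pos: [0.6161, -0.0223, 0.1032]
orientation: [0.632, 0.775, -0.0, -0.0]
force: [-0.0, -0.4, -4.5]
width: 0.262
t8.65 tcp [ 0.6161 -0.0223  0.1032] toolx [-0.201  0.98   0.   ] yaw 101.59 F [-0.01 -0.38 -4.49] T [-0.107 -0.07   0.028] w 0.262 J [-0.12  0.27  1.57  0.    1.3  -0.32]
head [0.59009181 0.10221534 0.09751936] [-0.00014063 -0.00040963  0.09751942]
```

```bash
python3 -m creep '[{"jaw":0,"slide":[0,-0.03,0.3],"twist":0},{"jaw":0,"slide":[0,0,0.3],"twist":0},{"jaw":0,"slide":[0,0,0.3],"twist":0},{"jaw":0,"slide":[0,0,0.2],"twist":0},{"jaw":0,"slide":[0,0,0.2],"twist":0},{"jaw":0,"slide":[0,0,0],"twist":0},{"jaw":0,"slide":[0,0,0],"twist":0}]'
python3 - <<'E'
from h import *
s=st()
R=Ro.from_quat(s["orientation"]).as_matrix(); print("head",s["tcp_pos"]+R@[.1272,-.0005,.0057])
E
```

```text
time: 9.52
tcp_pos: [0.616, -0.0224, 0.0904]
orientation: [0.632, 0.775, 0.0, 0.0]
force: [-0.2, 0.2, -4.8]
width: 0.258
t9.53 tcp [ 0.616  -0.0224  0.0904] toolx [-0.201  0.98  -0.   ] yaw 101.59 F [-0.16  0.24 -4.81] T [-0.171 -0.03   0.031] w 0.258 J [-0.12  0.28  1.58 -0.    1.28 -0.32]
head [0.58995771 0.10211441 0.08469899]
```

Past the nut's top edge with no contact force, so I continue down.

```bash
python3 -m creep '[{"jaw":0,"slide":[0,0,0.2],"twist":0},{"jaw":0,"slide":[0,0,0.2],"twist":0},{"jaw":0,"slide":[0,0,0.2],"twist":0},{"jaw":0,"slide":[0,0,0.2],"twist":0},{"jaw":0,"slide":[0,0,0],"twist":0},{"jaw":0,"slide":[0,0,0],"twist":0}]'
python3 -c "
from h import *
st()"
```

```text
time: 10.28
tcp_pos: [0.6159, -0.0224, 0.0823]
orientation: [0.632, 0.775, -0.0, -0.0]
force: [1.1, 0.7, -3.4]
width: 0.258
t10.28 tcp [ 0.6159 -0.0224  0.0823] toolx [-0.201  0.98   0.   ] yaw 101.59 F [ 1.13  0.71 -3.41] T [-0.125 -0.035 -0.059] w 0.258 J [-0.12  0.29  1.59 -0.    1.27 -0.32]
```

```bash
python3 -m creep '[{"jaw":0,"slide":[0,0,0.1],"twist":0},{"jaw":0,"slide":[0,0,0.1],"twist":0},{"jaw":0,"slide":[0,0,0],"twist":0},{"jaw":0,"slide":[0,0,0],"twist":0}]'
python3 - <<'E'
from h import *
st()
f=grab_frame("wrist"); cv2.imwrite("pics/i.png",f["pixels"][:,:,::-1])
f=grab_frame("scene"); cv2.imwrite("pics/i_s.png",cv2.resize(f["pixels"][170:350,220:460,::-1],(800,600),interpolation=cv2.INTER_CUBIC))
E
```

```text
time: 10.78
tcp_pos: [0.6162, -0.0224, 0.0807]
orientation: [0.632, 0.775, 0.0, 0.0]
force: [-0.1, -1.1, 0.1]
width: 0.256
t10.78 tcp [ 0.6162 -0.0224  0.0807] toolx [-0.201  0.98  -0.   ] yaw 101.58 F [-0.06 -1.08  0.15] T [0.13  0.148 0.036] w 0.256 J [-0.12  0.29  1.59  0.    1.26 -0.32]
```

View pics/i.png

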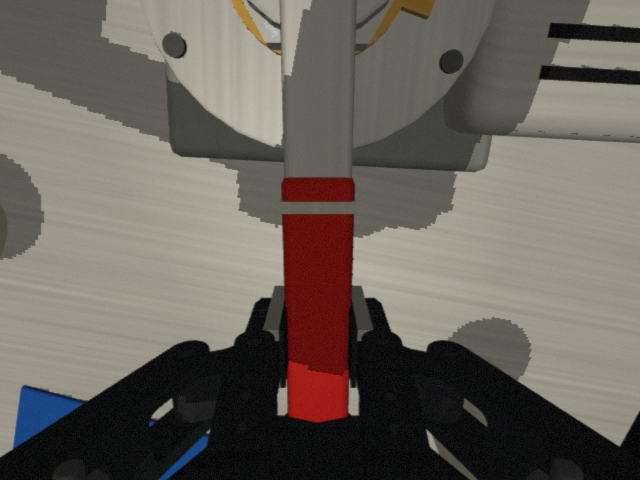

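View pics/i_s.png

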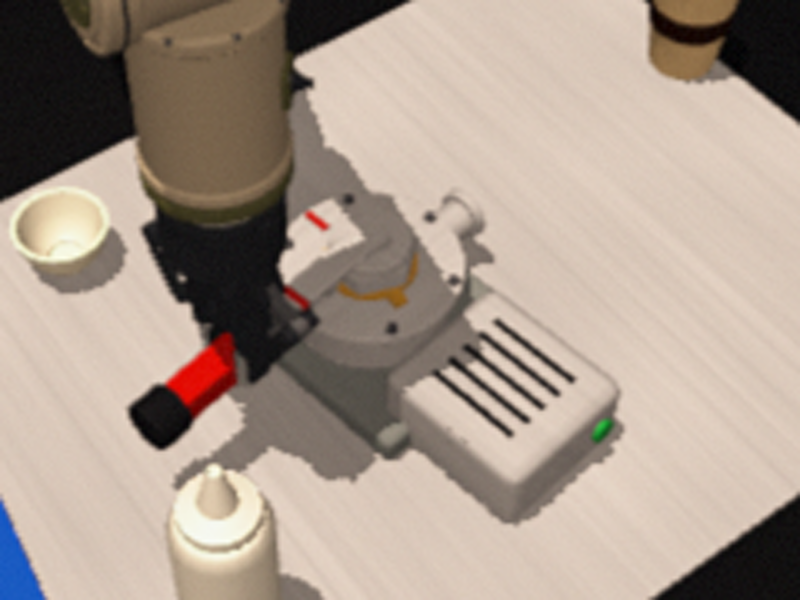

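Seated: the TCP is at z 0.0807 and the nut now carries the wrench's weight. I'll turn about the nut's axis in small steps and watch the torque about that axis.

```bash
cat > m.py <<'E'
from h import *
def M(s):
    R=Ro.from_quat(s["orientation"]).as_matrix()
    p=s["tcp_pos"]+R@[.1272,-.0005,.0057]
    d=np.array([.5899,.1021,.08])-s["tcp_pos"]; 
    print("t%.2f head %s yaw %.2f turned %.2f M %.3f Tz %.3f Ftool %s z %.4f"%(s["time"],np.round(p,4),np.degrees(np.arctan2(R[1,0],R[0,0])),101.58-np.degrees(np.arctan2(R[1,0],R[0,0])),s["ft_torque"][2]-np.cross(d,s["force"])[2],s["ft_torque"][2],np.round(R.T@s["force"],2),s["tcp_pos"][2]))
if __name__=="__main__": M(read_state())
E
python3 m.py
python3 -m creep '[{"jaw":0,"slide":[0,-0.222,0],"twist":1},{"jaw":0,"slide":[0,-0.444,0],"twist":2},{"jaw":0,"slide":[0,-0.444,0],"twist":2},{"jaw":0,"slide":[0,-0.444,0],"twist":2}]' 118
python3 m.py
```

```text
t10.88 head [0.5902 0.1021 0.0749] yaw 101.58 turned -0.00 M 0.020 Tz 0.015 Ftool [-0.39  0.04  0.12] z 0.0807
time: 11.38
tcp_pos: [0.6004, -0.025, 0.0805]
orientation: [0.679, 0.734, 0.0, 0.0]
force: [1.7, -0.6, 1.2]
width: 0.254
t11.38 head [0.5901 0.1018 0.0748] yaw 94.44 turned 7.14 M 0.350 Tz 0.136 Ftool [-0.76  1.69 -1.19] z 0.0805
```

```bash
python3 -m creep '[{"jaw":0,"slide":[0.015,-0.444,0],"twist":2},{"jaw":0,"slide":[0.015,-0.444,0],"twist":2},{"jaw":0,"slide":[0.01,-0.333,0],"twist":1.5}]'
python3 m.py
python3 -m creep '[{"jaw":0,"slide":[0.01,-0.222,0],"twist":1},{"jaw":0,"slide":[0.006,-0.222,0],"twist":1},{"jaw":0,"slide":[0.005,-0.222,0],"twist":1}]'
python3 m.py
```

```text
time: 11.75
tcp_pos: [0.5882, -0.0253, 0.0805]
orientation: [0.713, 0.701, 0.0, 0.0]
force: [0.9, -2.4, 1.8]
width: 0.257
t11.75 head [0.59   0.1019 0.0747] yaw 88.97 turned 12.61 M 0.199 Tz 0.085 Ftool [-2.42  0.91 -1.79] z 0.0805
time: 12.12
tcp_pos: [0.5817, -0.0249, 0.0804]
orientation: [0.731, 0.682, -0.0, 0.0]
force: [1.1, -5.3, 2.4]
width: 0.257
t12.12 head [0.59   0.102  0.0746] yaw 86.02 turned 15.56 M 0.272 Tz 0.089 Ftool [-5.25  1.47 -2.36] z 0.0804
```

```bash
python3 -m creep '[{"jaw":0,"slide":[-0.02,-0.222,0],"twist":1},{"jaw":0,"slide":[-0.01,-0.222,0],"twist":1},{"jaw":0,"slide":[0,-0.222,0],"twist":1}]'
python3 m.py
python3 -m creep '[{"jaw":0,"slide":[0,-0.222,0],"twist":1},{"jaw":0,"slide":[0,-0.222,0],"twist":1}]'
python3 m.py
```

```text
time: 12.5
tcp_pos: [0.575, -0.0243, 0.0803]
orientation: [0.749, 0.663, 0.0, 0.0]
force: [0.8, -4.4, 2.8]
width: 0.261
t12.50 head [0.5899 0.102  0.0746] yaw 83.02 turned 18.56 M 0.236 Tz 0.067 Ftool [-4.27  1.35 -2.77] z 0.0803
time: 12.75
tcp_pos: [0.5705, -0.0237, 0.0803]
orientation: [0.76, 0.65, 0.0, -0.0]
force: [1.7, -3.8, 3.0]
width: 0.253
t12.75 head [0.5899 0.102  0.0746] yaw 81.02 turned 20.56 M 0.373 Tz 0.082 Ftool [-3.52  2.3  -3.03] z 0.0803
```

```bash
cat >> m.py <<'E'
    import sys
    s=read_state(); R=Ro.from_quat(s["orientation"]).as_matrix(); d=np.array([.5899,.1021,.08])-s["tcp_pos"]
    sys.exit(int(s["ft_torque"][2]-np.cross(d,s["force"])[2]>0.6))
E
python3 -m creep '[{"jaw":0,"slide":[0,-0.222,0],"twist":1},{"jaw":0,"slide":[0,-0.222,0],"twist":1}]' >/dev/null; python3 m.py && python3 -m creep '[{"jaw":0,"slide":[0,-0.222,0],"twist":1},{"jaw":0,"slide":[0,-0.222,0],"twist":1}]' >/dev/null && python3 m.py && python3 -m creep '[{"jaw":0,"slide":[0,-0.222,0],"twist":1},{"jaw":0,"slide":[0,-0.222,0],"twist":1}]' >/dev/null && python3 m.py && python3 -m creep '[{"jaw":0,"slide":[0,-0.222,0],"twist":1},{"jaw":0,"slide":[0,-0.222,0],"twist":1}]' >/dev/null && python3 m.py
```

```text
File "m.py", line 8
    import sys
IndentationError: unexpected indent
```

```bash
sed -i 's/^if __name__=="__main__": M(read_state())/if __name__=="__main__":\n    M(read_state())/' m.py; python3 m.py && python3 -m creep '[{"jaw":0,"slide":[0,-0.222,0],"twist":1},{"jaw":0,"slide":[0,-0.222,0],"twist":1}]' >/dev/null && python3 m.py && python3 -m creep '[{"jaw":0,"slide":[0,-0.222,0],"twist":1},{"jaw":0,"slide":[0,-0.222,0],"twist":1}]' >/dev/null && python3 m.py && python3 -m creep '[{"jaw":0,"slide":[0,-0.222,0],"twist":1},{"jaw":0,"slide":[0,-0.222,0],"twist":1}]' >/dev/null && python3 m.py
```

```text
t13.00 head [0.5898 0.102  0.0746] yaw 79.02 turned 22.56 M 0.089 Tz 0.053 Ftool [-3.5   0.29 -2.58] z 0.0803
t13.25 head [0.5898 0.102  0.0746] yaw 77.02 turned 24.56 M 0.260 Tz 0.033 Ftool [-3.71  1.8  -3.4 ] z 0.0803
t13.50 head [0.5898 0.1021 0.0746] yaw 75.02 turned 26.56 M 0.152 Tz 0.023 Ftool [-3.17  1.03 -2.39] z 0.0802
t13.75 head [0.5898 0.1021 0.0746] yaw 73.02 turned 28.56 M 0.199 Tz 0.049 Ftool [-2.36  1.19 -2.46] z 0.0803
```

```bash
python3 m.py && python3 -m creep '[{"jaw":0,"slide":[0,-0.222,0],"twist":1},{"jaw":0,"slide":[0,-0.222,0],"twist":1}]' >/dev/null && python3 m.py && python3 -m creep '[{"jaw":0,"slide":[0,-0.222,0],"twist":1},{"jaw":0,"slide":[0,-0.222,0],"twist":1}]' >/dev/null && python3 m.py && python3 -m creep '[{"jaw":0,"slide":[0,-0.222,0],"twist":1},{"jaw":0,"slide":[0,-0.222,0],"twist":1}]' >/dev/null && python3 m.py&& python3 -m creep '[{"jaw":0,"slide":[0,-0.222,0],"twist":1},{"jaw":0,"slide":[0,-0.222,0],"twist":1}]' >/dev/null && python3 m.py && python3 -m creep '[{"jaw":0,"slide":[0,-0.222,0],"twist":1},{"jaw":0,"slide":[0,-0.222,0],"twist":1}]' >/dev/null && python3 m.py
```

```text
t13.75 head [0.5898 0.1021 0.0746] yaw 73.02 turned 28.56 M 0.199 Tz 0.049 Ftool [-2.36  1.19 -2.46] z 0.0803
t14.00 head [0.5898 0.1021 0.0746] yaw 71.03 turned 30.55 M 0.241 Tz 0.122 Ftool [-1.57  0.93 -2.3 ] z 0.0803
t14.25 head [0.5898 0.1021 0.0746] yaw 69.02 turned 32.56 M 0.247 Tz 0.133 Ftool [-0.57  0.89 -2.1 ] z 0.0803
t14.50 head [0.5898 0.102  0.0746] yaw 67.03 turned 34.55 M 0.316 Tz 0.161 Ftool [-0.25  1.22 -1.75] z 0.0803
t14.75 head [0.5898 0.1021 0.0746] yaw 65.03 turned 36.55 M 0.295 Tz 0.223 Ftool [ 1.26  0.57 -2.09] z 0.0803
t15.00 head [0.5898 0.102  0.0746] yaw 63.03 turned 38.55 M 0.312 Tz 0.170 Ftool [ 2.43  1.1  -1.36] z 0.0803
```

```bash
python3 m.py && python3 -m creep '[{"jaw":0,"slide":[0.015,-0.222,0],"twist":1},{"jaw":0,"slide":[0.01,-0.222,0],"twist":1}]' >/dev/null && python3 m.py && python3 -m creep '[{"jaw":0,"slide":[0.01,-0.222,0],"twist":1},{"jaw":0,"slide":[0,-0.222,0],"twist":1}]' >/dev/null && python3 m.py && python3 -m creep '[{"jaw":0,"slide":[0,-0.222,0],"twist":1},{"jaw":0,"slide":[0,-0.222,0],"twist":1}]' >/dev/null && python3 m.py&& python3 -m creep '[{"jaw":0,"slide":[0,-0.222,0],"twist":1},{"jaw":0,"slide":[0,-0.222,0],"twist":1}]' >/dev/null && python3 m.py
```

```text
t15.00 head [0.5898 0.102  0.0746] yaw 63.03 turned 38.55 M 0.312 Tz 0.170 Ftool [ 2.43  1.1  -1.36] z 0.0803
t15.25 head [0.5899 0.102  0.0746] yaw 61.02 turned 40.56 M 0.197 Tz 0.243 Ftool [ 0.44 -0.36 -2.16] z 0.0803
t15.50 head [0.5899 0.102  0.0746] yaw 59.02 turned 42.56 M 0.238 Tz 0.258 Ftool [ 0.72 -0.16 -2.57] z 0.0803
t15.75 head [0.5899 0.1021 0.0745] yaw 57.02 turned 44.56 M 0.263 Tz 0.238 Ftool [ 0.64  0.19 -2.16] z 0.0803
t16.00 head [0.5899 0.1021 0.0746] yaw 55.02 turned 46.56 M 0.241 Tz 0.269 Ftool [ 1.02 -0.22 -2.72] z 0.0803
```

```bash
python3 -m creep '[{"jaw":0,"slide":[0,-0.222,0],"twist":1},{"jaw":0,"slide":[0,-0.111,0],"twist":0.5}]' >/dev/null && python3 m.py && python3 -m creep '[{"jaw":0,"slide":[0,-0.111,0],"twist":0.5},{"jaw":0,"slide":[0,-0.111,0],"twist":0.5}]' >/dev/null && python3 m.py && python3 -m creep '[{"jaw":0,"slide":[0,-0.111,0],"twist":0.5},{"jaw":0,"slide":[0,-0.111,0],"twist":0.5}]' >/dev/null && python3 m.py&& python3 -m creep '[{"jaw":0,"slide":[0,-0.111,0],"twist":0.5},{"jaw":0,"slide":[0,-0.111,0],"twist":0.5}]' >/dev/null && python3 m.py && python3 -m creep '[{"jaw":0,"slide":[0,-0.111,0],"twist":0.5},{"jaw":0,"slide":[0,-0.111,0],"twist":0.5}]' >/dev/null && python3 m.py
```

```text
t16.25 head [0.5899 0.1021 0.0746] yaw 53.55 turned 48.03 M 0.348 Tz 0.324 Ftool [ 0.11  0.18 -2.28] z 0.0803
t16.50 head [0.5899 0.1021 0.0746] yaw 52.56 turned 49.02 M 0.254 Tz 0.297 Ftool [-0.5  -0.34 -1.69] z 0.0803
t16.75 head [0.5899 0.1021 0.0746] yaw 51.55 turned 50.03 M 0.219 Tz 0.331 Ftool [ 0.25 -0.88 -0.36] z 0.0803
t17.00 head [0.5899 0.1021 0.0746] yaw 50.55 turned 51.03 M 0.353 Tz 0.352 Ftool [-0.58  0.   -1.57] z 0.0803
t17.25 head [0.5899 0.1021 0.0746] yaw 49.55 turned 52.03 M 0.222 Tz 0.381 Ftool [ 0.31 -1.25 -1.89] z 0.0803
```

```bash
python3 -m creep '[{"jaw":0,"slide":[0,-0.111,0],"twist":0.5},{"jaw":0,"slide":[0,-0.111,0],"twist":0.5}]' >/dev/null && python3 m.py && python3 -m creep '[{"jaw":0,"slide":[0,-0.111,0],"twist":0.5},{"jaw":0,"slide":[0,-0.111,0],"twist":0.5}]' >/dev/null && python3 m.py && python3 -m creep '[{"jaw":0,"slide":[0,-0.111,0],"twist":0.5},{"jaw":0,"slide":[0,-0.111,0],"twist":0.5}]' >/dev/null && python3 m.py&& python3 -m creep '[{"jaw":0,"slide":[0,-0.111,0],"twist":0.5},{"jaw":0,"slide":[0,-0.111,0],"twist":0.5}]' >/dev/null && python3 m.py && python3 -m creep '[{"jaw":0,"slide":[0,-0.111,0],"twist":0.5},{"jaw":0,"slide":[0,-0.111,0],"twist":0.5}]' >/dev/null && python3 m.py
python3 - <<'E'
from h import *
f=grab_frame("wrist"); cv2.imwrite("pics/j.png",f["pixels"][:,:,::-1])
f=grab_frame("scene"); cv2.imwrite("pics/j_s.png",cv2.resize(f["pixels"][170:350,220:460,::-1],(800,600),interpolation=cv2.INTER_CUBIC))
E
```

```text
t17.50 head [0.5899 0.1021 0.0746] yaw 48.56 turned 53.02 M 0.305 Tz 0.365 Ftool [ 0.23 -0.47 -1.78] z 0.0803
t17.75 head [0.5899 0.1021 0.0746] yaw 47.56 turned 54.02 M 0.278 Tz 0.343 Ftool [ 0.28 -0.51 -1.53] z 0.0803
t18.00 head [0.59   0.102  0.0746] yaw 46.56 turned 55.02 M 0.494 Tz 0.466 Ftool [-0.31  0.22 -1.41] z 0.0803
t18.25 head [0.5901 0.1019 0.0747] yaw 45.56 turned 56.02 M 0.704 Tz 0.629 Ftool [ 0.19  0.58 -0.76] z 0.0804
```

View pics/j.png

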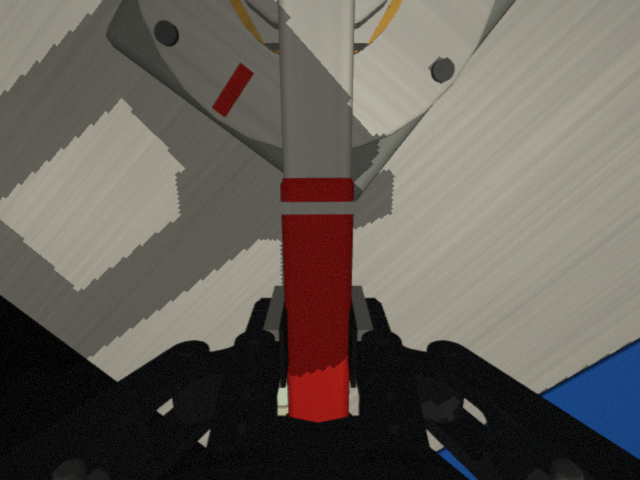

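View pics/j_s.png

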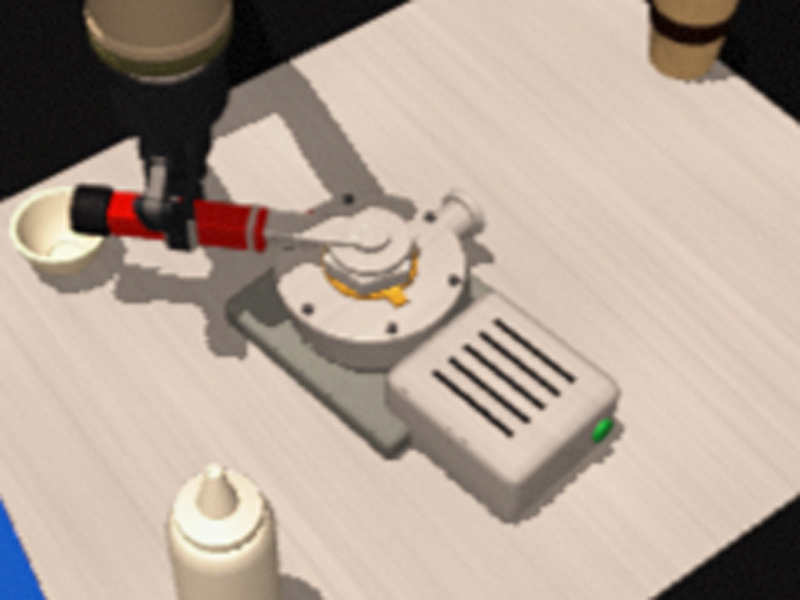

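The torque is now climbing, so the nut is coming tight. I'll go on in half-degree steps, checking each one.

```bash
python3 m.py; python3 -m creep '[{"jaw":0,"slide":[0,-0.055,0],"twist":0.25},{"jaw":0,"slide":[0,-0.055,0],"twist":0.25}]' >/dev/null ; python3 m.py;  python3 -m creep '[{"jaw":0,"slide":[0,-0.055,0],"twist":0.25},{"jaw":0,"slide":[0,-0.055,0],"twist":0.25}]' >/dev/null ; python3 m.py
```

```text
t18.35 head [0.5901 0.102  0.0747] yaw 45.57 turned 56.01 M 0.591 Tz 0.479 Ftool [ 0.42  0.88 -1.74] z 0.0804
t18.60 head [0.5901 0.1019 0.0747] yaw 45.07 turned 56.51 M 0.870 Tz 0.635 Ftool [-0.61  1.85 -0.97] z 0.0804
t18.85 head [0.5901 0.1019 0.0747] yaw 44.57 turned 57.01 M 0.967 Tz 0.630 Ftool [ 0.46  2.65 -1.68] z 0.0804
```

```bash
python3 -m creep '[{"jaw":0,"slide":[0,-0.055,0],"twist":0.25},{"jaw":0,"slide":[0,-0.055,0],"twist":0.25}]' >/dev/null ; python3 m.py
```

```text
t19.10 head [0.5901 0.1019 0.0747] yaw 44.07 turned 57.51 M 1.071 Tz 0.738 Ftool [ 1.6   2.61 -1.04] z 0.0804
```

```bash
python3 -m creep '[{"jaw":0,"slide":[0,-0.055,0],"twist":0.25},{"jaw":0,"slide":[0,0,0],"twist":0}]' >/dev/null ; python3 m.py
```

```text
t19.35 head [0.5901 0.1019 0.0747] yaw 43.83 turned 57.75 M 1.020 Tz 0.641 Ftool [-0.22  2.99 -1.17] z 0.0804
```

```bash
python3 -m creep '[{"jaw":0,"slide":[0,-0.055,0],"twist":0.25},{"jaw":0,"slide":[0,0,0],"twist":0}]' >/dev/null ; python3 m.py
```

```text
t19.60 head [0.5901 0.1019 0.0747] yaw 43.58 turned 58.00 M 1.071 Tz 0.594 Ftool [-0.85  3.76 -0.13] z 0.0804
```

```bash
python3 -m creep '[{"jaw":0,"slide":[0,-0.055,0],"twist":0.25},{"jaw":0,"slide":[0,0,0],"twist":0}]' >/dev/null ; python3 m.py
```

```text
t19.85 head [0.5901 0.102  0.0747] yaw 43.32 turned 58.26 M 1.210 Tz 0.580 Ftool [ 0.12  4.95 -2.16] z 0.0804
```

```bash
python3 -m creep '[{"jaw":0,"slide":[0,-0.055,0],"twist":0.25},{"jaw":0,"slide":[0,0,0],"twist":0}]' >/dev/null ; python3 m.py
```

```text
t20.10 head [0.59   0.102  0.0746] yaw 43.08 turned 58.50 M 1.120 Tz 0.527 Ftool [-0.6   4.67 -1.39] z 0.0803
```

```bash
python3 -m creep '[{"jaw":0,"slide":[0,-0.055,0],"twist":0.25},{"jaw":0,"slide":[0,0,0],"twist":0}]' >/dev/null ; python3 m.py
```

```text
t20.35 head [0.59   0.102  0.0746] yaw 42.83 turned 58.75 M 1.048 Tz 0.496 Ftool [-0.07  4.34 -1.67] z 0.0803
```

```bash
python3 -m creep '[{"jaw":0,"slide":[0,-0.055,0],"twist":0.25},{"jaw":0,"slide":[0,0,0],"twist":0}]' >/dev/null ; python3 m.py
```

```text
t20.60 head [0.59   0.102  0.0746] yaw 42.58 turned 59.00 M 1.066 Tz 0.527 Ftool [-0.12  4.24 -1.85] z 0.0803
```

```bash
python3 -m creep '[{"jaw":0,"slide":[0,-0.055,0],"twist":0.25},{"jaw":0,"slide":[0,0,0],"twist":0}]' >/dev/null ; python3 m.py
```

```text
t20.85 head [0.5899 0.1021 0.0746] yaw 42.33 turned 59.25 M 1.112 Tz 0.499 Ftool [ 0.1   4.82 -1.39] z 0.0803
```

```bash
python3 - <<'E'
from h import *
f=grab_frame("wrist"); cv2.imwrite("pics/k.png",f["pixels"][:,:,::-1])
a=cv2.imread("pics/j.png");b=f["pixels"][:,:,::-1]
cv2.imwrite("pics/k2.png",cv2.resize(np.hstack([a[0:220,200:440],b[0:220,200:440]]),(800,367),interpolation=cv2.INTER_CUBIC))
E
```

```text
(no output)
```

View pics/k2.png

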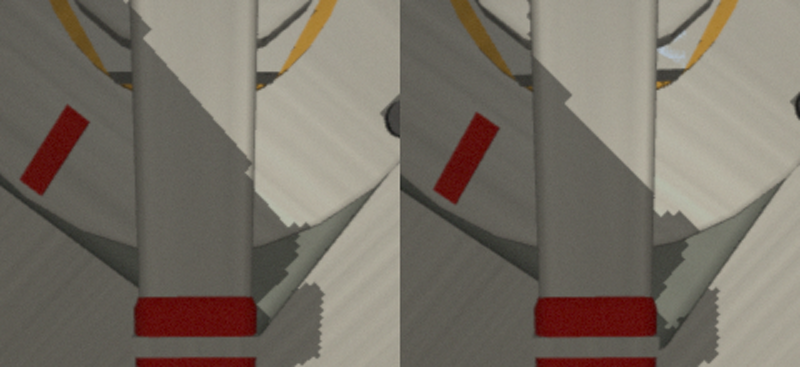

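The head's flat edge now tilts about 2–3° against the handle, left end near (523,82) and right end near (670,75). The break-over has started, so I go on carefully until the torque falls.

```bash
python3 -m creep '[{"jaw":0,"slide":[0,-0.055,0],"twist":0.25},{"jaw":0,"slide":[0,0,0],"twist":0}]' >/dev/null ; python3 m.py
```

```text
t21.15 head [0.5899 0.102  0.0746] yaw 42.08 turned 59.50 M 1.058 Tz 0.574 Ftool [-0.18  3.8  -1.34] z 0.0803
```

```bash
python3 -m creep '[{"jaw":0,"slide":[0,-0.055,0],"twist":0.25},{"jaw":0,"slide":[0,0,0],"twist":0}]' >/dev/null ; python3 m.py
```

```text
t21.40 head [0.59   0.1021 0.0746] yaw 41.83 turned 59.75 M 0.980 Tz 0.504 Ftool [ 0.21  3.74 -1.67] z 0.0803
```

```bash
python3 -m creep '[{"jaw":0,"slide":[0,-0.055,0],"twist":0.25},{"jaw":0,"slide":[0,0,0],"twist":0}]' >/dev/null ; python3 m.py
```

```text
t21.65 head [0.5899 0.1021 0.0746] yaw 41.58 turned 60.00 M 0.785 Tz 0.449 Ftool [-0.09  2.65 -3.04] z 0.0803
```

```bash
python3 -m creep '[{"jaw":0,"slide":[0,-0.055,0],"twist":0.25},{"jaw":0,"slide":[0,0,0],"twist":0}]' >/dev/null ; python3 m.py
```

```text
t21.90 head [0.5899 0.1021 0.0746] yaw 41.33 turned 60.25 M 0.867 Tz 0.468 Ftool [-0.06  3.14 -1.68] z 0.0803
```

```bash
python3 -m creep '[{"jaw":0,"slide":[0,-0.055,0],"twist":0.25},{"jaw":0,"slide":[0,0,0],"twist":0}]' >/dev/null ; python3 m.py
```

```text
t22.15 head [0.5899 0.1021 0.0745] yaw 41.08 turned 60.50 M 0.859 Tz 0.502 Ftool [-0.66  2.81 -2.19] z 0.0803
```

```bash
python3 - <<'E'
from h import *
f=grab_frame("wrist"); cv2.imwrite("pics/l.png",f["pixels"][:,:,::-1])
a=cv2.imread("pics/k.png");b=f["pixels"][:,:,::-1]
cv2.imwrite("pics/l2.png",cv2.resize(np.hstack([a[0:220,200:440],b[0:220,200:440]]),(800,367),interpolation=cv2.INTER_CUBIC))
E
```

```text
(no output)
```

View pics/l2.png

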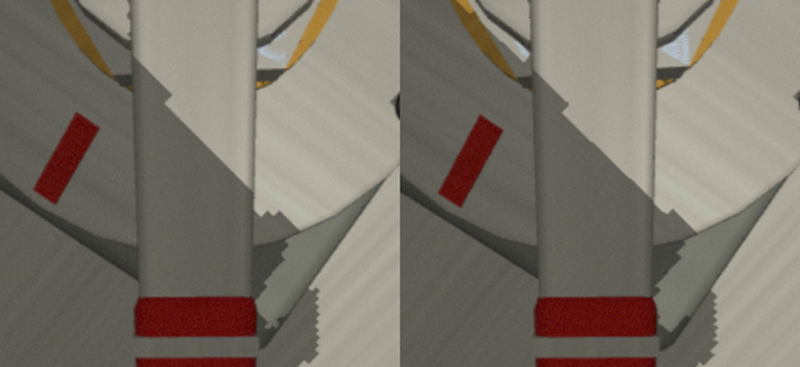

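The tilt has grown to about 3.5° and the torque is falling (0.86), so I continue.

```bash
python3 -m creep '[{"jaw":0,"slide":[0,-0.055,0],"twist":0.25},{"jaw":0,"slide":[0,-0.055,0],"twist":0.25}]' >/dev/null ; python3 m.py
```

```text
t22.45 head [0.5899 0.1021 0.0745] yaw 40.57 turned 61.01 M 0.884 Tz 0.472 Ftool [ 0.04  3.24 -2.93] z 0.0803
```

```bash
python3 -m creep '[{"jaw":0,"slide":[0,-0.055,0],"twist":0.25},{"jaw":0,"slide":[0,-0.055,0],"twist":0.25}]' >/dev/null ; python3 m.py
```

```text
t22.70 head [0.5899 0.102  0.0745] yaw 40.06 turned 61.52 M 0.656 Tz 0.447 Ftool [-0.25  1.65 -1.54] z 0.0802
```

```bash
python3 -m creep '[{"jaw":0,"slide":[0,-0.055,0],"twist":0.25},{"jaw":0,"slide":[0,0,0],"twist":0}]' >/dev/null ; python3 m.py
```

```text
t22.95 head [0.5899 0.1021 0.0745] yaw 39.83 turned 61.75 M 0.687 Tz 0.489 Ftool [ 0.01  1.55 -2.42] z 0.0802
```

```bash
python3 -m creep '[{"jaw":0,"slide":[0,-0.055,0],"twist":0.25},{"jaw":0,"slide":[0,0,0],"twist":0}]' >/dev/null ; python3 m.py
```

```text
t23.20 head [0.5899 0.1021 0.0745] yaw 39.58 turned 62.00 M 0.566 Tz 0.438 Ftool [ 0.39  1.   -1.41] z 0.0803
```

```bash
python3 -m creep '[{"jaw":0,"slide":[0,-0.055,0],"twist":0.25},{"jaw":0,"slide":[0,0,0],"twist":0}]' >/dev/null ; python3 m.py
```

```text
t23.45 head [0.5899 0.1021 0.0745] yaw 39.34 turned 62.24 M 0.521 Tz 0.458 Ftool [-0.64  0.49 -2.18] z 0.0802
```

```bash
python3 -m creep '[{"jaw":0,"slide":[0,-0.055,0],"twist":0.25},{"jaw":0,"slide":[0,0,0],"twist":0}]' >/dev/null ; python3 m.py
python3 - <<'E'
from h import *
f=grab_frame("wrist"); cv2.imwrite("pics/n.png",f["pixels"][:,:,::-1])
a=cv2.imread("pics/l.png");b=f["pixels"][:,:,::-1]
cv2.imwrite("pics/n2.png",cv2.resize(np.hstack([a[0:220,200:440],b[0:220,200:440]]),(800,367),interpolation=cv2.INTER_CUBIC))
E
```

```text
t23.70 head [0.5899 0.1021 0.0745] yaw 39.08 turned 62.50 M 0.512 Tz 0.483 Ftool [ 0.1   0.22 -1.88] z 0.0802
```

View pics/n2.png

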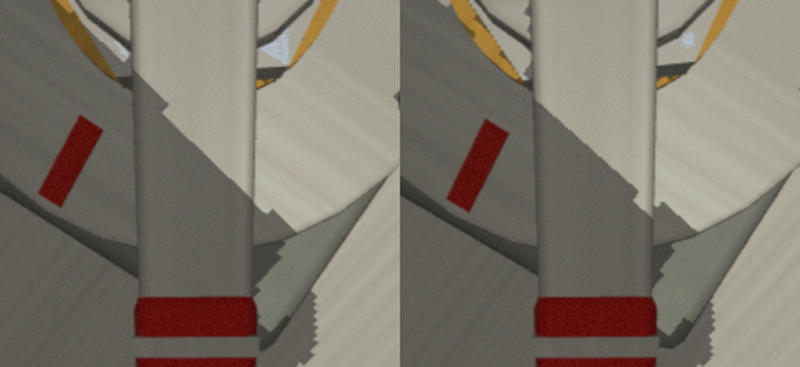

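```bash
python3 -m creep '[{"jaw":0,"slide":[0,-0.055,0],"twist":0.25},{"jaw":0,"slide":[0,0,0],"twist":0}]' >/dev/null ; python3 m.py
```

```text
t24.00 head [0.5899 0.102  0.0745] yaw 38.83 turned 62.75 M 0.527 Tz 0.509 Ftool [-0.36  0.14 -0.95] z 0.0802
```

```bash
python3 -m creep '[{"jaw":0,"slide":[0,-0.055,0],"twist":0.25},{"jaw":0,"slide":[0,0,0],"twist":0}]' >/dev/null ; python3 m.py
```

```text
t24.25 head [0.59   0.102  0.0745] yaw 38.59 turned 62.99 M 0.615 Tz 0.629 Ftool [-0.7  -0.1  -1.54] z 0.0803
```

```bash
python3 -m creep '[{"jaw":0,"slide":[0,-0.055,0],"twist":0.25},{"jaw":0,"slide":[0,0,0],"twist":0}]' >/dev/null ; python3 m.py
```

```text
t24.50 head [0.5901 0.1019 0.0746] yaw 38.34 turned 63.24 M 0.919 Tz 0.749 Ftool [ 0.58  1.34 -1.02] z 0.0803
```

The break-over is complete: torque fell from 1.2 to 0.5 and has just started climbing again at 0.92. I stop here and ease off.

```bash
python3 -m creep '[{"jaw":0,"slide":[0,0.222,0],"twist":-1},{"jaw":0,"slide":[0,0.222,0],"twist":-1}]' >/dev/null ; python3 m.py;python3 -m creep '[{"jaw":0,"slide":[0,0.222,0],"twist":-1},{"jaw":0,"slide":[0,0.222,0],"twist":-1}]' >/dev/null ; python3 m.py; python3 -m creep '[{"jaw":0,"slide":[0,0.222,0],"twist":-1},{"jaw":0,"slide":[0,0.222,0],"twist":-1}]' >/dev/null ; python3 m.py
```

```text
t24.75 head [0.59   0.102  0.0746] yaw 40.41 turned 61.17 M 0.780 Tz 0.596 Ftool [ 1.34  1.44 -1.13] z 0.0803
t25.00 head [0.5902 0.1018 0.0747] yaw 42.41 turned 59.17 M 0.952 Tz 0.745 Ftool [ 0.83  1.62 -1.35] z 0.0804
t25.25 head [0.5901 0.1019 0.0747] yaw 44.40 turned 57.18 M 0.704 Tz 0.531 Ftool [ 1.84  1.35 -1.04] z 0.0804
```

```bash
python3 -m creep '[{"jaw":0,"slide":[0,0.111,0],"twist":-0.5},{"jaw":0,"slide":[0,0.111,0],"twist":-0.5}]' >/dev/null ; python3 m.py;python3 -m creep '[{"jaw":0,"slide":[0,0.111,0],"twist":-0.5},{"jaw":0,"slide":[0,0,0],"twist":0}]' >/dev/null ; python3 m.py; python3 -m creep '[{"jaw":0,"slide":[0,0.111,0],"twist":-0.5},{"jaw":0,"slide":[0,0,0],"twist":0}]' >/dev/null ; python3 m.py
```

```text
t25.50 head [0.5899 0.1021 0.0746] yaw 45.35 turned 56.23 M 0.300 Tz 0.293 Ftool [ 2.55  0.04 -1.45] z 0.0803
t25.75 head [0.5898 0.1021 0.0745] yaw 45.84 turned 55.74 M 0.105 Tz 0.295 Ftool [ 2.47 -1.5  -0.82] z 0.0802
t26.00 head [0.5897 0.1021 0.0745] yaw 46.34 turned 55.24 M -0.109 Tz 0.216 Ftool [ 4.01 -2.56 -2.04] z 0.0802
```

```bash
python3 -m creep '[{"jaw":0,"slide":[0.02,-0.055,0],"twist":0},{"jaw":0,"slide":[0,0,0],"twist":0}]' >/dev/null ; python3 m.py; python3 -m creep '[{"jaw":0,"slide":[0,0,-0.1],"twist":0},{"jaw":0,"slide":[0,0,-0.2],"twist":0},{"jaw":0,"slide":[0,0,0],"twist":0}]' >/dev/null ; python3 m.py
```

```text
t26.25 head [0.5897 0.1023 0.0746] yaw 46.33 turned 55.25 M 0.044 Tz 0.124 Ftool [ 1.84 -0.63 -1.24] z 0.0803
t26.62 head [0.5895 0.1026 0.0768] yaw 46.33 turned 55.25 M 0.199 Tz -0.118 Ftool [8.45 2.51 7.72] z 0.0825
```

```bash
python3 -m creep '[{"jaw":0,"slide":[0,0,-0.2],"twist":0},{"jaw":0,"slide":[0,0,-0.2],"twist":0},{"jaw":0,"slide":[0,0,0],"twist":0}]' >/dev/null ; python3 m.py
```

```text
t27.00 head [0.5896 0.103  0.0806] yaw 46.35 turned 55.23 M 0.251 Tz 0.032 Ftool [12.13  1.77  9.95] z 0.0862
```

```bash
python3 - <<'E'
from h import *
s=st()
f=grab_frame("wrist"); a=f["pixels"][:,:,::-1]
g=grab_frame("scene"); b=g["pixels"][170:350,220:460,::-1]
cv2.imwrite("pics/o.png",a)
cv2.imwrite("pics/o2.png",cv2.resize(b,(800,600),interpolation=cv2.INTER_CUBIC))
E
```

```text
t27.00 tcp [0.5021 0.0106 0.0862] toolx [0.69  0.724 0.001] yaw 46.35 F [ 9.65  7.57 -9.95] T [ 0.719 -1.06   0.032] w 0.257 J [-0.08 -0.01  1.91  0.    1.24  0.68]
```

View pics/o.png

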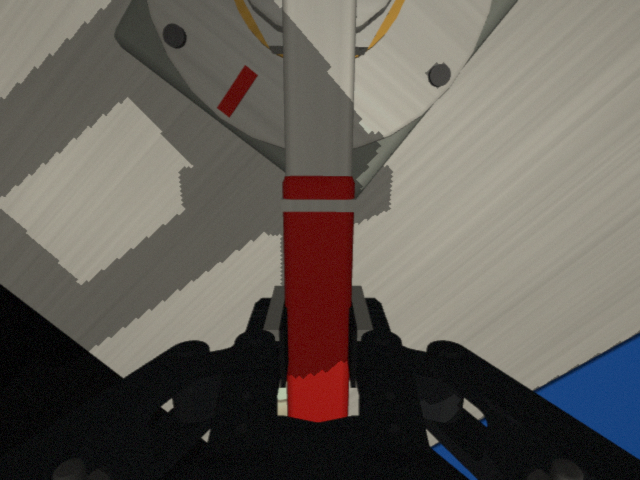

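View pics/o2.png

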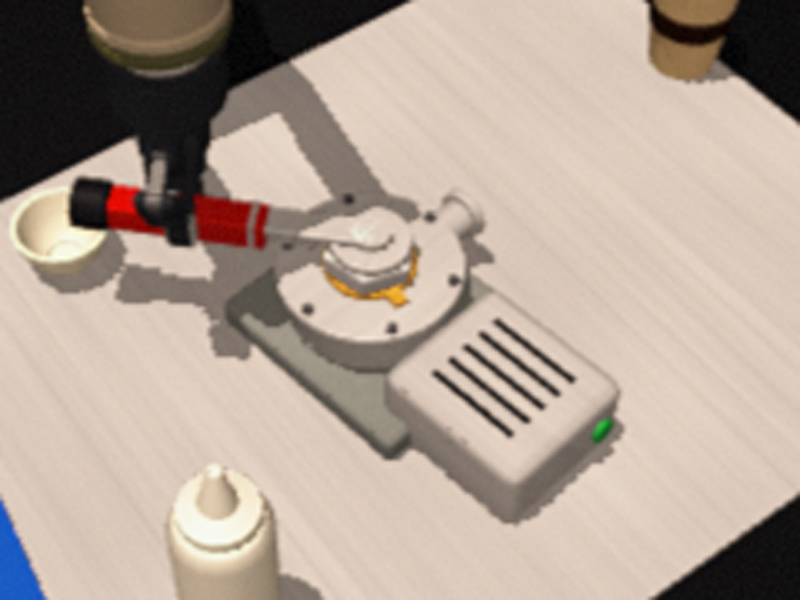

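The head lags and is slightly pitched, so the socket binds on its far wall. I'll shift forward to relieve that and lift gently.

```bash
python3 -m creep '[{"jaw":0,"slide":[0.08,0,0],"twist":0},{"jaw":0,"slide":[0,0,0],"twist":0}]' >/dev/null ; python3 m.py;  python3 -m creep '[{"jaw":0,"slide":[0.04,0,-0.1],"twist":0},{"jaw":0,"slide":[0,0,-0.1],"twist":0}]' >/dev/null ; python3 m.py
```

```text
t27.35 head [0.5896 0.1031 0.0803] yaw 46.35 turned 55.23 M 0.325 Tz 0.058 Ftool [7.46 2.14 7.98] z 0.0861
t27.60 head [0.5896 0.1034 0.0817] yaw 46.34 turned 55.24 M 0.288 Tz -0.167 Ftool [11.3   3.66 13.93] z 0.0876
```

```bash
python3 -m creep '[{"jaw":0,"slide":[0.12,0.05,0],"twist":0},{"jaw":0,"slide":[0,0,0],"twist":0}]' >/dev/null ; python3 m.py;  python3 -m creep '[{"jaw":0,"slide":[0.04,0,-0.1],"twist":0},{"jaw":0,"slide":[0,0,-0.1],"twist":0}]' >/dev/null ; python3 m.py
```

```text
t27.85 head [0.5898 0.1033 0.0814] yaw 46.34 turned 55.24 M 0.177 Tz 0.057 Ftool [ 1.56  0.98 10.89] z 0.0875
t28.10 head [0.5906 0.1039 0.0845] yaw 46.35 turned 55.23 M 0.213 Tz 0.384 Ftool [-1.04 -1.34 11.27] z 0.0905
```

```bash
python3 -m creep '[{"jaw":0,"slide":[0,0,-0.15],"twist":0},{"jaw":0,"slide":[0,0,-0.15],"twist":0}]' >/dev/null ; python3 m.py;  python3 -m creep '[{"jaw":0,"slide":[0,0,-0.15],"twist":0},{"jaw":0,"slide":[0,0,-0.15],"twist":0}]' >/dev/null ; python3 m.py
python3 - <<'E'
from h import *
s=st()
f=grab_frame("wrist"); a=f["pixels"][:,:,::-1]
g=grab_frame("scene"); b=g["pixels"][170:350,220:460,::-1]
cv2.imwrite("pics/p.png",a)
cv2.imwrite("pics/p2.png",cv2.resize(b,(800,600),interpolation=cv2.INTER_CUBIC))
E
```

```text
t28.35 head [0.5916 0.1044 0.0886] yaw 46.36 turned 55.22 M 0.195 Tz 0.422 Ftool [ 0.97 -1.81 13.46] z 0.0943
t28.60 head [0.5924 0.1047 0.0922] yaw 46.36 turned 55.22 M 0.209 Tz 0.420 Ftool [ 6.16 -1.72 12.85] z 0.0977
t28.60 tcp [0.5049 0.0124 0.0977] toolx [0.69  0.724 0.002] yaw 46.36 F [  3.02   5.66 -12.84] T [0.215 0.302 0.42 ] w 0.258 J [-0.08 -0.02  1.9   0.    1.27  0.68]
```

View pics/p2.png

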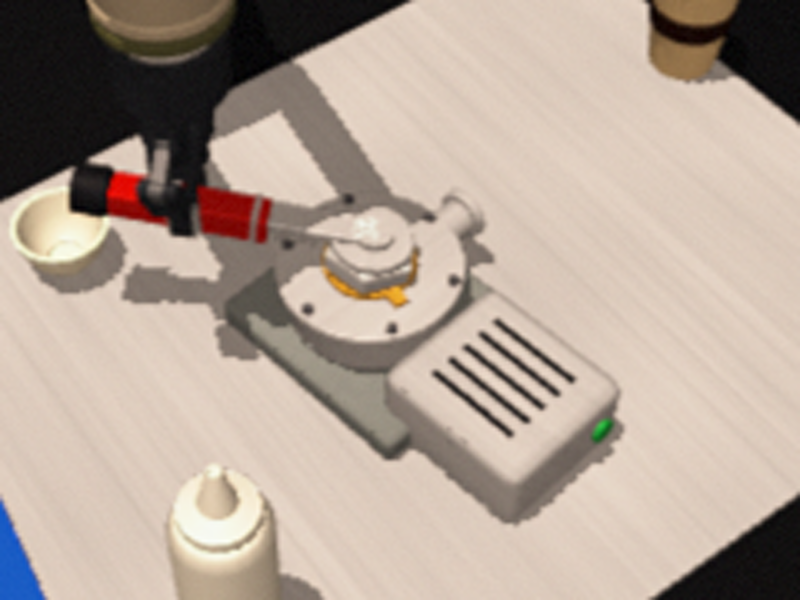

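The head is not coming free; the handle just pitches up instead. The socket still bears on the cw side of its ±5° play. I'll set the wrench level again and turn back to mid-play before lifting.

```bash
python3 -m creep '[{"jaw":0,"slide":[-0.02,0,0.3],"twist":0},{"jaw":0,"slide":[-0.03,0,0.3],"twist":0},{"jaw":0,"slide":[-0.05,0,0.3],"twist":0},{"jaw":0,"slide":[-0.05,0,0.2],"twist":0},{"jaw":0,"slide":[0,0,0],"twist":0}]' >/dev/null ; python3 m.py;  python3 -m creep '[{"jaw":0,"slide":[-0.06,0,0.2],"twist":0},{"jaw":0,"slide":[-0.05,-0.03,0.2],"twist":0},{"jaw":0,"slide":[0,0,0.15],"twist":0},{"jaw":0,"slide":[0,0,0],"twist":0}]' >/dev/null ; python3 m.py
```

```text
t29.32 head [0.5922 0.1026 0.083 ] yaw 46.34 turned 55.24 M 0.198 Tz 0.903 Ftool [-6.38 -5.52 -6.23] z 0.0885
t29.82 head [0.5916 0.1018 0.0781] yaw 46.34 turned 55.24 M 0.106 Tz 0.886 Ftool [-7.43 -6.05 -8.89] z 0.0836
```

```bash
python3 - <<'E'
from h import *
s=st()
f=grab_frame("wrist"); a=f["pixels"][:,:,::-1]
cv2.imwrite("pics/q.png",a)
g=grab_frame("scene"); b=g["pixels"][170:350,220:460,::-1]
cv2.imwrite("pics/q2.png",cv2.resize(b,(800,600),interpolation=cv2.INTER_CUBIC))
E
```

```text
t29.82 tcp [0.5042 0.0095 0.0836] toolx [0.69  0.723 0.002] yaw 46.34 F [-9.54 -1.2   8.85] T [0.872 0.72  0.886] w 0.260 J [-0.08 -0.01  1.91 -0.    1.23  0.68]
```

View pics/q.png

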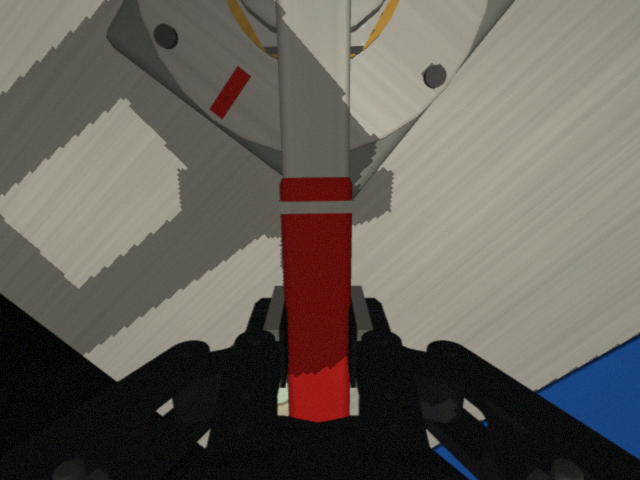

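View pics/q2.png

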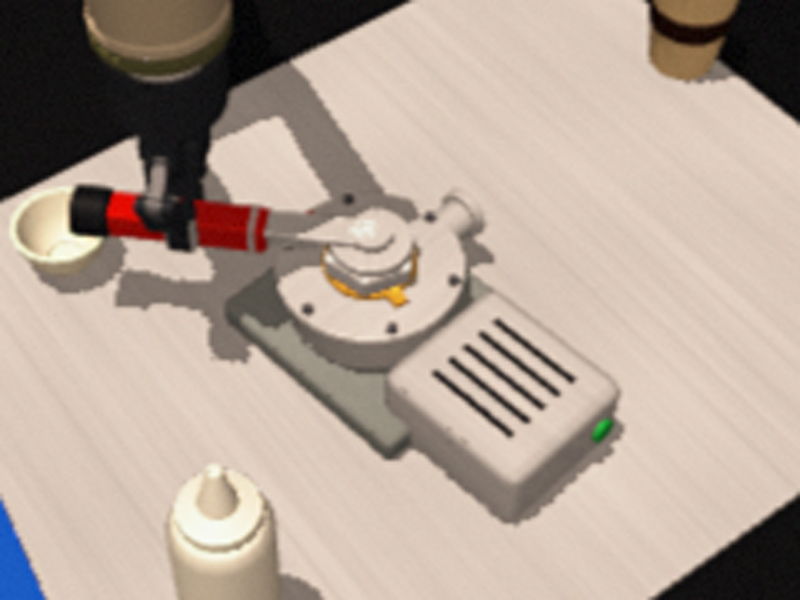

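```bash
python3 -m creep '[{"jaw":0,"slide":[-0.1,0,0],"twist":-1},{"jaw":0,"slide":[0,0,0],"twist":0}]' >/dev/null ; python3 m.py;  python3 -m creep '[{"jaw":0,"slide":[0,0,0],"twist":-1},{"jaw":0,"slide":[0,0,0],"twist":0}]' >/dev/null ; python3 m.py
```

```text
t30.18 head [0.5909 0.1026 0.079 ] yaw 47.29 turned 54.29 M -0.109 Tz 0.163 Ftool [-1.82 -2.12 -5.  ] z 0.0841
t30.43 head [0.5898 0.1035 0.0788] yaw 48.24 turned 53.34 M -0.104 Tz -0.775 Ftool [-0.21  5.35 -5.37] z 0.0839
```

```bash
python3 -m creep '[{"jaw":0,"slide":[0,0,0],"twist":0.8},{"jaw":0,"slide":[0,0,0.1],"twist":0}]' >/dev/null ; python3 m.py;  python3 -m creep '[{"jaw":0,"slide":[0,0.222,0.1],"twist":-1},{"jaw":0,"slide":[0,0,0],"twist":0}]' >/dev/null ; python3 m.py;  python3 -m creep '[{"jaw":0,"slide":[0,0.222,0],"twist":-1},{"jaw":0,"slide":[0,0,0],"twist":0}]' >/dev/null ; python3 m.py
```

```text
t30.68 head [0.5896 0.1028 0.0765] yaw 47.48 turned 54.10 M 0.101 Tz -0.355 Ftool [-0.9   3.61 -4.69] z 0.0819
t30.93 head [0.5894 0.1028 0.0753] yaw 48.53 turned 53.05 M -0.083 Tz -0.400 Ftool [-2.43  2.52 -8.82] z 0.0807
t31.18 head [0.5894 0.1029 0.0753] yaw 49.53 turned 52.05 M -0.034 Tz -0.308 Ftool [-2.46  2.18 -8.92] z 0.0807
```

In the play now: M is about 0 and stays there as I turn. I go on to the middle, relieve the residuals, then try the lift.

```bash
python3 -m creep '[{"jaw":0,"slide":[0,0.222,-0.05],"twist":-0.6},{"jaw":0,"slide":[0,0,0],"twist":0}]' >/dev/null ; python3 m.py;  python3 -m creep '[{"jaw":0,"slide":[-0.03,0.222,0],"twist":-1},{"jaw":0,"slide":[0,0,0],"twist":0}]' >/dev/null ; python3 m.py
```

```text
t31.43 head [0.5896 0.1027 0.0755] yaw 50.15 turned 51.43 M 0.037 Tz -0.137 Ftool [-0.9   1.39 -7.38] z 0.0809
t31.68 head [0.5895 0.1027 0.0756] yaw 51.16 turned 50.42 M -0.023 Tz -0.078 Ftool [ 0.36  0.45 -7.23] z 0.0809
```

```bash
python3 -m creep '[{"jaw":0,"slide":[0,0,-0.15],"twist":0},{"jaw":0,"slide":[0,0,0],"twist":0}]' >/dev/null ; python3 m.py;  python3 -m creep '[{"jaw":0,"slide":[0,0,-0.15],"twist":0},{"jaw":0,"slide":[0,0,0],"twist":0}]' >/dev/null ; python3 m.py;  python3 -m creep '[{"jaw":0,"slide":[0,0,-0.15],"twist":0},{"jaw":0,"slide":[0,0,0],"twist":0}]' >/dev/null ; python3 m.py
```

```text
t31.93 head [0.5891 0.1029 0.0763] yaw 51.14 turned 50.44 M 0.094 Tz -0.326 Ftool [ 5.23  3.34 -3.35] z 0.0817
t32.17 head [0.5889 0.1029 0.0773] yaw 51.13 turned 50.45 M 0.217 Tz -0.464 Ftool [ 6.93  5.4  -0.8 ] z 0.0827
t32.42 head [0.5887 0.103  0.0783] yaw 51.13 turned 50.45 M 0.224 Tz -0.562 Ftool [9.51 6.25 3.35] z 0.0838
```

```bash
python3 -m creep '[{"jaw":0,"slide":[0.12,0,0],"twist":0.7},{"jaw":0,"slide":[0,0,0],"twist":0}]' >/dev/null ; python3 m.py;  python3 -m creep '[{"jaw":0,"slide":[0.05,0,-0.1],"twist":0.1},{"jaw":0,"slide":[0,0,0],"twist":0}]' >/dev/null ; python3 m.py
```

```text
t32.67 head [0.5894 0.1028 0.0776] yaw 50.46 turned 51.12 M 0.151 Tz -0.139 Ftool [3.34 2.3  0.2 ] z 0.0834
t32.92 head [0.5895 0.1028 0.0784] yaw 50.35 turned 51.23 M 0.145 Tz -0.064 Ftool [2.74 1.66 2.88] z 0.0842
```

```bash
python3 -m creep '[{"jaw":0,"slide":[0.08,0.04,-0.1],"twist":0.1},{"jaw":0,"slide":[0,0,0],"twist":0}]' >/dev/null ; python3 m.py;  python3 -m creep '[{"jaw":0,"slide":[0.06,0.03,-0.1],"twist":0.1},{"jaw":0,"slide":[0,0,0],"twist":0}]' >/dev/null ; python3 m.py
python3 - <<'E'
from h import *
g=grab_frame("scene"); b=g["pixels"][170:350,220:460,::-1]
cv2.imwrite("pics/r2.png",cv2.resize(b,(800,600),interpolation=cv2.INTER_CUBIC))
E
```

```text
t33.17 head [0.5902 0.1028 0.0793] yaw 50.24 turned 51.34 M -0.033 Tz -0.020 Ftool [ 0.35 -0.1   3.9 ] z 0.0852
t33.42 head [0.5908 0.1029 0.0802] yaw 50.14 turned 51.44 M -0.084 Tz 0.121 Ftool [-2.66 -1.6   5.23] z 0.0861
```

View pics/r2.png

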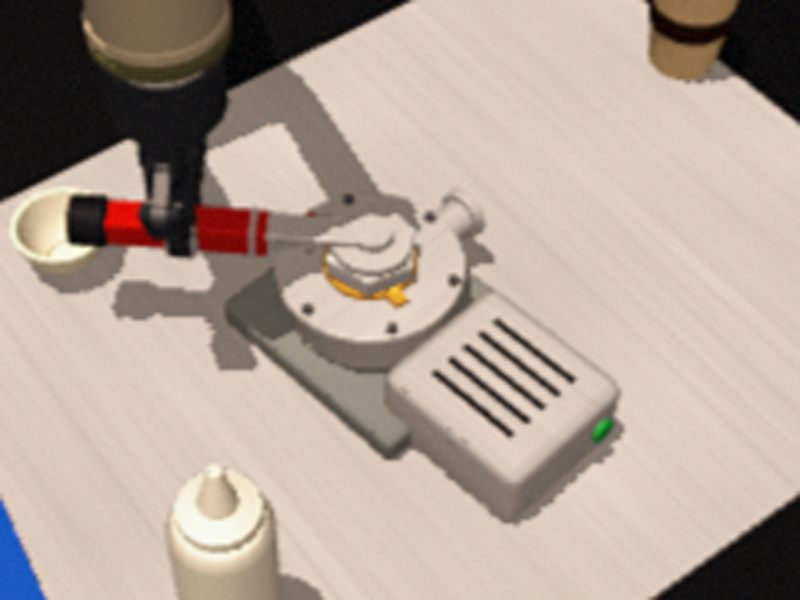

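Forces are small, so I keep lifting.

```bash
python3 -m creep '[{"jaw":0,"slide":[-0.03,0,-0.1],"twist":-0.2},{"jaw":0,"slide":[0,0,0],"twist":0}]' >/dev/null ; python3 m.py;  python3 -m creep '[{"jaw":0,"slide":[0,0,-0.15],"twist":0},{"jaw":0,"slide":[0,0,0],"twist":0}]' >/dev/null ; python3 m.py;  python3 -m creep '[{"jaw":0,"slide":[0,0,-0.15],"twist":0},{"jaw":0,"slide":[0,0,0],"twist":0}]' >/dev/null ; python3 m.py
```

```text
t33.73 head [0.5909 0.103  0.0818] yaw 50.35 turned 51.23 M -0.026 Tz 0.205 Ftool [-4.4  -1.8   5.28] z 0.0876
t33.98 head [0.5911 0.103  0.0834] yaw 50.34 turned 51.24 M -0.056 Tz 0.155 Ftool [-4.6  -1.65  6.66] z 0.0892
t34.23 head [0.5912 0.1031 0.0851] yaw 50.34 turned 51.24 M 0.082 Tz 0.177 Ftool [-5.54 -0.72  6.64] z 0.0908
```

```bash
python3 -m creep '[{"jaw":0,"slide":[-0.1,-0.02,0],"twist":-0.1},{"jaw":0,"slide":[0,0,-0.1],"twist":0}]' >/dev/null ; python3 m.py;  python3 -m creep '[{"jaw":0,"slide":[0,0,-0.15],"twist":0},{"jaw":0,"slide":[0,0,0],"twist":0}]' >/dev/null ; python3 m.py;  python3 -m creep '[{"jaw":0,"slide":[0,0,-0.15],"twist":0},{"jaw":0,"slide":[0,0,0],"twist":0}]' >/dev/null ; python3 m.py
python3 - <<'E'
from h import *
st()
g=grab_frame("scene"); b=g["pixels"][170:350,220:460,::-1]
cv2.imwrite("pics/s2.png",cv2.resize(b,(800,600),interpolation=cv2.INTER_CUBIC))
E
```

```text
t34.48 head [0.591  0.1029 0.0868] yaw 50.44 turned 51.14 M 0.060 Tz 0.118 Ftool [-0.82 -0.46  5.16] z 0.0923
t34.73 head [0.5913 0.1028 0.0886] yaw 50.44 turned 51.14 M 0.056 Tz 0.015 Ftool [0.22 0.32 3.28] z 0.0941
t34.98 head [0.5907 0.1027 0.0894] yaw 50.44 turned 51.14 M 0.008 Tz 0.027 Ftool [-0.51 -0.15  4.02] z 0.0951
t34.98 tcp [0.5101 0.0043 0.0951] toolx [0.637 0.771 0.   ] yaw 50.44 F [-0.44 -0.3  -4.02] T [-0.149  0.128  0.027] w 0.255 J [-0.09 -0.    1.88  0.    1.26  0.6 ]
```

View pics/s2.png

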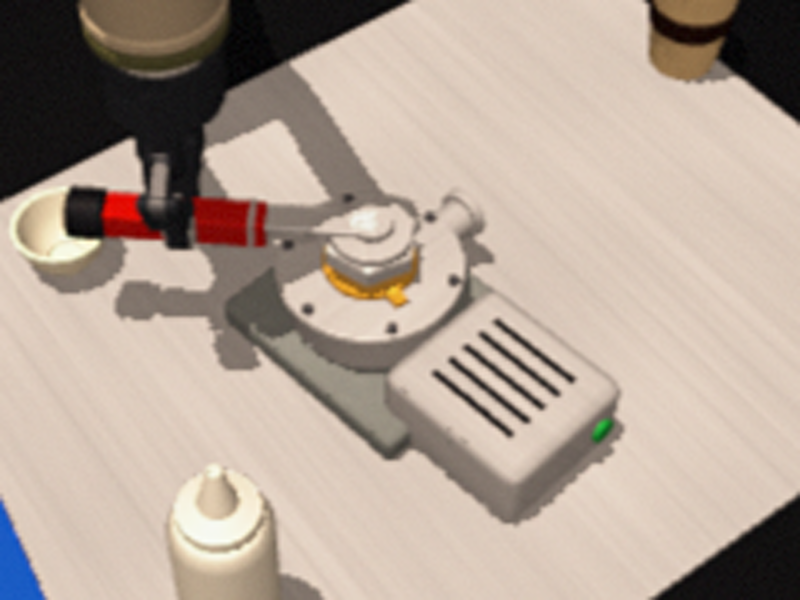

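It's free: only the weight is left, and the head has risen. Lifting clear.

```bash
python3 -m creep '[{"jaw":0,"slide":[0,0,-0.3],"twist":0},{"jaw":0,"slide":[0,0,-0.3],"twist":0},{"jaw":0,"slide":[0,0,-0.3],"twist":0}]' >/dev/null ; python3 m.py;  python3 -m creep '[{"jaw":0,"slide":[0,0,-1],"twist":0},{"jaw":0,"slide":[0,0,-3],"twist":0},{"jaw":0,"slide":[0,0,-4],"twist":0},{"jaw":0,"slide":[0,0,-2],"twist":0}]'; python3 m.py
python3 - <<'E'
from h import *
g=grab_frame("scene"); b=g["pixels"][130:370,180:500,::-1]
cv2.imwrite("pics/t2.png",cv2.resize(b,(800,600),interpolation=cv2.INTER_CUBIC))
E
```

```text
t35.40 head [0.5905 0.1027 0.0984] yaw 50.44 turned 51.14 M 0.091 Tz 0.048 Ftool [0.22 0.34 4.73] z 0.1041
time: 35.9
tcp_pos: [0.511, 0.0042, 0.2073]
orientation: [0.905, 0.426, 0.002, 0.001]
force: [0.5, 0.6, -4.8]
width: 0.26
t35.90 head [0.5917 0.1026 0.2019] yaw 50.44 turned 51.14 M -0.014 Tz -0.010 Ftool [ 0.78 -0.06  4.82] z 0.2073
```

View pics/t2.png

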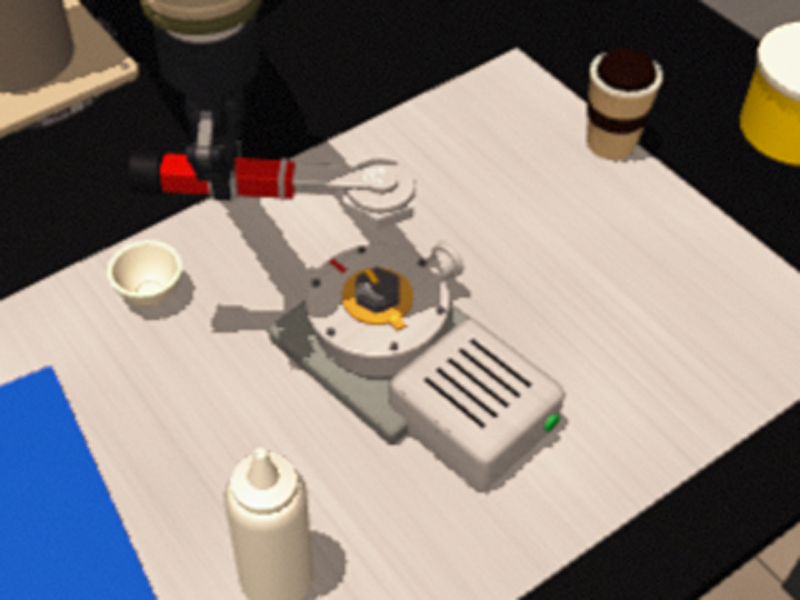

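The wrench is clear of the nut. The stripe runs from about (377,288) to (369,270) and the red mark is at (338,265). Measuring the stripe's angle.

```bash
python3 - <<'E'
from h import *
g=grab_frame("scene"); im=g["pixels"][:,:,::-1]
Z=lambda x,y:(x/2.5+180,y/2.5+130)
a=ray(g,*Z(378,289),.089);b=ray(g,*Z(370,270),.089);d=b-a;print(a,b,"stripe",np.degrees(np.arctan2(d[1],d[0])))
c=ray(g,*Z(338,265),.07)-np.array([.5897,.102,0]);print("red",np.degrees(np.arctan2(c[1],c[0])))
t=ray(g,*Z(398,321),.074)-np.array([.5897,.102,0]);print("tab",np.degrees(np.arctan2(t[1],t[0])),np.linalg.norm(t[:2]))
im0=cv2.imread("pics/a_scene.png")
cv2.imwrite("pics/u.png",np.hstack([cv2.resize(x[225:275,295:365],(390,280),interpolation=cv2.INTER_CUBIC) for x in(im0,im)]))
E
```

```text
[0.59757504 0.10027416 0.089     ] [0.5751278  0.10756943 0.089     ] stripe 161.9960262772067
red -173.48847790792024
tab -2.415868582955831 0.03855561933040319
```

View pics/u.png

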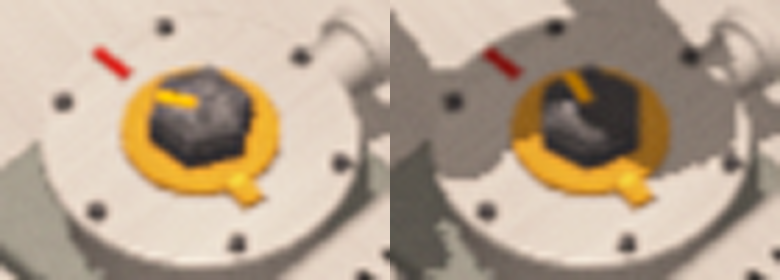

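The stripe now stands at about 165–170°, so the nut turned about 52° and lies within 20° of the red mark. The tab is where it was. Next I carry the wrench back to the mat.

```bash
python3 -m creep '[{"jaw":0,"slide":[-3.9,3.76,0],"twist":0},{"jaw":0,"slide":[-3.9,3.76,0],"twist":0},{"jaw":0,"slide":[-3.9,3.76,0],"twist":0},{"jaw":0,"slide":[-3.9,3.76,0],"twist":0},{"jaw":0,"slide":[-3.9,3.76,0],"twist":0},{"jaw":0,"slide":[0,0,0],"twist":9.2},{"jaw":0,"slide":[0,0,0],"twist":9.2},{"jaw":0,"slide":[0,0,0],"twist":9.2}]'
python3 -m creep '[{"jaw":0,"slide":[0,0,0],"twist":9.2},{"jaw":0,"slide":[0,0,0],"twist":9.2},{"jaw":0,"slide":[0,0,2],"twist":9},{"jaw":0,"slide":[0,0,4],"twist":0},{"jaw":0,"slide":[0,0,4],"twist":0},{"jaw":0,"slide":[0,0,0],"twist":0},{"jaw":0,"slide":[0,0,0],"twist":0}]'
python3 - <<'E'
from h import *
st()
f=grab_frame("wrist"); cv2.imwrite("pics/v.png",f["pixels"][:,:,::-1])
g=grab_frame("scene"); b=g["pixels"][200:440,60:380,::-1]
cv2.imwrite("pics/v2.png",cv2.resize(b,(800,600),interpolation=cv2.INTER_CUBIC))
E
```

```text
time: 37.0
tcp_pos: [0.5298, -0.2657, 0.2021]
orientation: [0.981, 0.195, -0.001, -0.001]
force: [0.2, -0.6, -4.1]
width: 0.255
time: 37.88
tcp_pos: [0.5309, -0.266, 0.1047]
orientation: [0.999, -0.04, 0.0, 0.0]
force: [0.2, 0.1, -2.9]
width: 0.254
t37.88 tcp [ 0.5309 -0.266   0.1047] toolx [ 0.997 -0.08   0.001] yaw -4.56 F [ 0.17  0.11 -2.91] T [-0.012  0.132  0.052] w 0.254 J [-0.55  0.21  1.64  0.    1.29  1.1 ]
```

View pics/v.png

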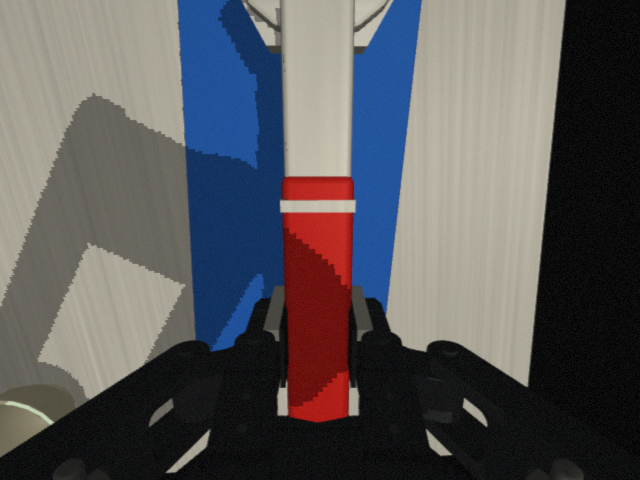

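View pics/v2.png

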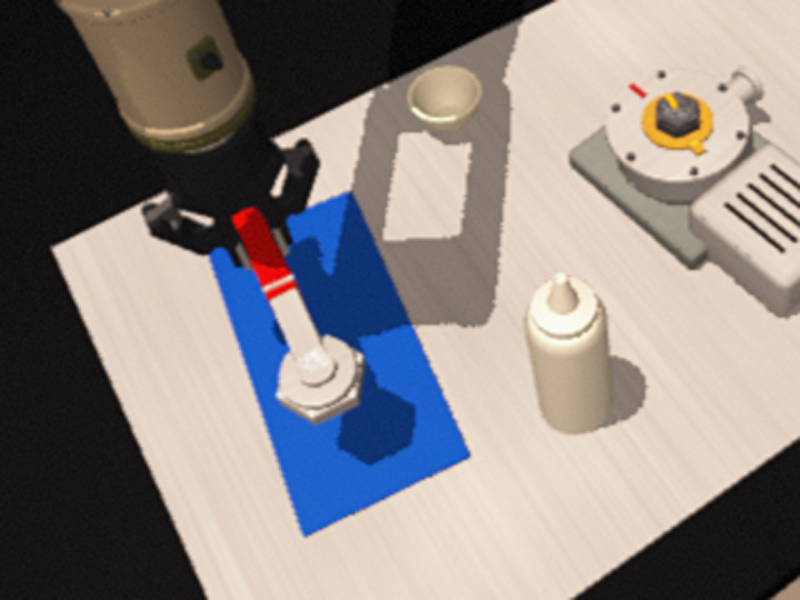

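The wrench hangs level over the mat where it started. Lowering.

```bash
python3 -m creep '[{"jaw":0,"slide":[0,0,3],"twist":0},{"jaw":0,"slide":[0,0,3],"twist":0},{"jaw":0,"slide":[0,0,1.5],"twist":0},{"jaw":0,"slide":[0,0,1],"twist":0},{"jaw":0,"slide":[0,0,0.4],"twist":0},{"jaw":0,"slide":[0,0,0.2],"twist":0},{"jaw":0,"slide":[0,0,0],"twist":0},{"jaw":0,"slide":[0,0,0],"twist":0}]'
python3 -m creep '[{"jaw":0,"slide":[0,0,0.15],"twist":0},{"jaw":0,"slide":[0,0,0],"twist":0},{"jaw":0,"slide":[0,0,0],"twist":0}]'; python3 -c "
from h import *
st()"
```

```text
time: 38.98
tcp_pos: [0.5309, -0.266, 0.0134]
orientation: [0.999, -0.04, 0.0, 0.0]
force: [-0.7, -0.3, -4.2]
width: 0.254
time: 39.35
tcp_pos: [0.5309, -0.266, 0.0118]
orientation: [0.999, -0.04, 0.0, 0.0]
force: [-1.7, -0.8, -0.0]
width: 0.255
t39.35 tcp [ 0.5309 -0.266   0.0118] toolx [ 0.997 -0.08   0.001] yaw -4.57 F [-1.75 -0.81 -0.03] T [ 0.034 -0.221  0.   ] w 0.255 J [-0.55  0.32  1.69  0.    1.13  1.1 ]
```

```bash
python3 -m creep '[{"jaw":0,"slide":[0,0,0.08],"twist":0},{"jaw":0,"slide":[0,0,0],"twist":0},{"jaw":3,"slide":[0,0,0],"twist":0},{"jaw":3.5,"slide":[0,0,0],"twist":0},{"jaw":5,"slide":[0,0,0],"twist":0},{"jaw":7,"slide":[0,0,0],"twist":0},{"jaw":7,"slide":[0,0,0],"twist":0}]' 30
python3 -m creep '[{"jaw":7,"slide":[0,0,0],"twist":0},{"jaw":7,"slide":[0,0,-2],"twist":0},{"jaw":7,"slide":[0,0,-4],"twist":0},{"jaw":7,"slide":[0,0,-5],"twist":0},{"jaw":7,"slide":[0,0,-5],"twist":0},{"jaw":7,"slide":[-2,0,-3],"twist":0},{"jaw":7,"slide":[0,0,0],"twist":0}]'
python3 - <<'E'
from h import *
st()
f=grab_frame("wrist"); cv2.imwrite("pics/w.png",f["pixels"][:,:,::-1])
g=grab_frame("scene"); cv2.imwrite("pics/w2.png",g["pixels"][:,:,::-1])
E
```

```text
time: 40.22
tcp_pos: [0.5305, -0.2658, 0.0104]
orientation: [0.999, -0.04, -0.0, -0.0]
force: [0.1, -0.6, -1.1]
width: 0.816
time: 41.1
tcp_pos: [0.5118, -0.2654, 0.206]
orientation: [0.999, -0.04, 0.003, 0.002]
force: [0.2, 0.3, -0.5]
width: 0.818
t41.10 tcp [ 0.5118 -0.2654  0.206 ] toolx [ 0.997 -0.08   0.007] yaw -4.59 F [ 0.24  0.26 -0.51] T [-0.006 -0.025  0.034] w 0.818 J [-0.57  0.07  1.6  -0.    1.46  1.08]
```

View pics/w.png

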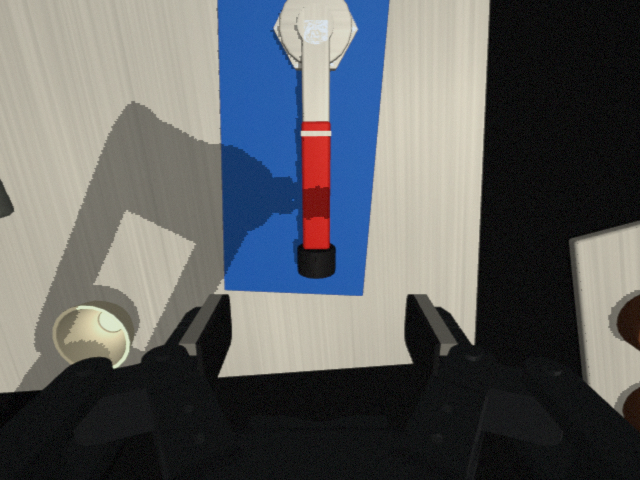

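View pics/w2.png

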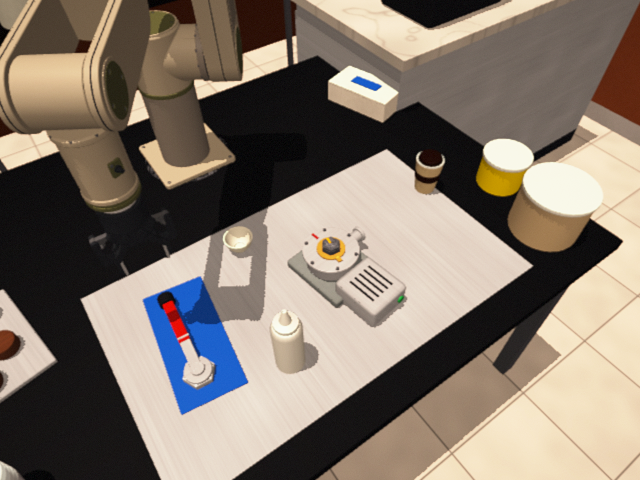

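The wrench lies on the mat with its head near (199,373), and the bottle, cup and ramekin haven't moved. One last check of the nut from above.

```bash
python3 - <<'E'
from h import *
f=grab_frame("top"); im=f["pixels"][:,:,::-1]; a=cv2.imread("pics/a_top.png")
cv2.imwrite("pics/x.png",np.hstack([cv2.resize(q[195:265,270:340],(400,400),interpolation=cv2.INTER_CUBIC) for q in (a,im)]))
for n,(y0,y1,x0,x1) in dict(ram=(285,335,345,395),bot=(130,190,385,435),cup=(230,285,110,165)).items():
    print(n,cv2.absdiff(a[y0:y1,x0:x1],im[y0:y1,x0:x1].copy()).mean())
E
```

```text
ram 30.689866666666667
bot 3.1951111111111112
cup 2.320771349862259
```

View pics/x.png

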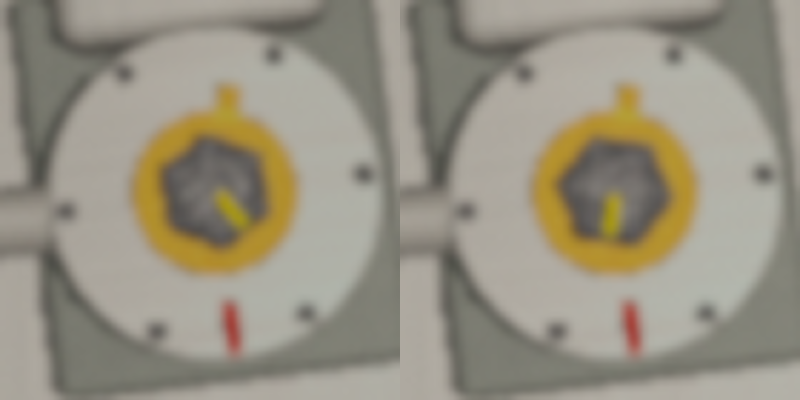

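The stripe points about 15° from the red mark, and the washer tab is unchanged at (627,97) against (227,97) before. The ramekin's pixel difference is probably the arm's shadow: in the scene view it still stands at (238,240).

```bash
python3 -c "
from workcell import *
print(hand_in())"
```

```text
the job is handed in; nothing more can be done
None
```

The nut is tightened to the click, the wrench is back on the blue mat, and I handed the job in shortly after 41 s.

- **Tightening:** I seated the socket at the first try and turned clockwise. Torque rose to about 1.2 N m and fell to about 0.5 as the head broke over. I stopped when it began to climb again, at about 0.9, well below the 1.8 N m limit.
- **Lifting off:** The first lift bound: the handle pitched up while the socket stayed on the nut. I set it down again, turned back within the socket's play and lifted it off. Torque readings on the nut stayed within about ±0.1 N m while turning back, and reached 0.2–0.3 N m clockwise during the lifts.
- **Nut and washer:** The stripe ends about 15° from the red mark, after roughly 52° of turning. The washer tab looks unmoved in before and after pictures.
- **Surroundings:** The bottle and cup match their first pictures. The ramekin's automatic top-view comparison did not match (difference about 31 against 2–3). I put that down to the arm's shadow, because it stands at the same place in the scene view.

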